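Slide the broad jar onto the balance pan

ROBOT

A 6-joint arm with a two-finger parallel gripper is mounted at the origin on the work surface. World frame = base frame: x ahead of the robot, y to its left, z up, the work surface at z = 0. Lengths are in mm, angles in rad, forces in N, time in s.
With the tool pointing down it reaches from about 275 to 750 mm from the base axis. Payload 10.2 kg.
Tool frame: the origin (TCP) lies at the centre of the arm's flange, where the gripper is bolted on; the fingertips stand ctrl.tip_reach ahead of it and the grasp point (between the pads) lies 155 mm ahead of it (ctrl.tip_reach is the distance from the TCP to the fingertips, in mm); z points along the fingers, y is the direction in which the jaws open and shut (so a half turn about z gives the same grasp; the last joint's range is limited). The gripper opens to 85 mm and grips with 20 to 120 N. Pads are 22 mm wide; open, the fingers measure 114 mm over their backs; the gripper's body (76 mm by 85 mm) begins 54 mm behind the grasp point. The pads swing forward as they close: fully open they stand 13 mm farther back than shut.
Start: joints at [-1.345, 0.313, 1.498, -0, 1.331, -0.223], TCP at [227.778, -473.022, 404.694] pointing down, gripper open.
Joint ranges: [-2.94, 2.94], [-0.97, 2.17], [0.19, 2.56], [-1.23, 4.37], [0.02, 3.11], [-2.88, 2.88]. Speed limits (rad/s): [2.39, 2.39, 3.01, 3.14, 3.14, 3.14].

INTERFACE

Orientations are given as a unit quaternion [w, x, y, z].
In Python, from rig import ctrl, viewer gives the robot as it stands.
- The arm moves only by the tool drive_tool, never from a script. Its argument "rows" is a list that holds one entry, the list of rows, each a list of 6 numbers: the shift along the world's x, y, z normalised to -1 to 1, where 1 is 0.1 m, then the turn, a rotation vector about the world's x, y, z normalised to -1 to 1, where 1 is 90 degrees. A call has 1 to 10 rows; each row is the pose to reach, as a shift and turn from the pose measured when the call began; what a row does not reach only later rows make up. A row lasts 1/8 s, in which the tool goes at most 62.5 mm and 10.7 degrees, less where a joint would pass 70% of its speed; a pose out of reach is approached as far as the arm can. A call with a number of a shift or a turn outside -1 to 1 is refused whole. A call with a gripper value outside its range is refused whole. "fingers" is the opening, from -1 (shut) to 1 (fully open), set as the call begins (left out, the last holds). The fingers move at their own pace and stop on an object; "force" is the grip in N (left out, the last holds). Time passes only in rows, so rows that repeat a pose let the fingers close. It gives the time, the measured TCP pose, the force and the opening at its end, in the units of the state.
- ctrl.sense(): the state, without advancing time (a new reading comes with each control period).
- viewer.capture(name): name is "side" or "top" or "wrist"; returns the picture (384x512x3 uint8, red, green, blue); there is no depth.
- viewer.calibration(name): a dict with "mtx" (3x3 intrinsics, pixels), "extrinsics" (4x4, takes a point from camera to world coordinates). Camera axes: x right, y up, looking along -z (the intrinsics and any distortion apply to the point x, -y, -z); pixel columns grow to the right and rows downward; lengths in mm; the calibration is good to about 2 mm. A picture is of the moment at which its call begins: read the wrist's pose just before it. calibration takes no time and is no camera call; for the wrist camera it gives the pose at the moment of the call.
- ctrl.finish_job(): hands the job in, once; it reports no verdict.
The state is a dict: "time_s": time; "joints": joint angles; "dq": joint speeds; "tau": joint torques, N m; "eef_pos": TCP position; "ee_rot": TCP orientation; "force": force on the tool from outside, world axes, zero at the start; "wrist_torque": the same for the moment, N m; "grip_width": opening from 0.0 (shut) to 1.0 (fully open).
Only numpy, scipy, OpenCV 4.12 (cv2) and the standard library are available. Lean on these libraries where they do the work, as an engineer would, in place of code of your own. Each camera call takes 0.05 s, during which the arm holds its last target.

TASK

Slide the glass door of the balance fully open, slide the broad jar along the loading shelf and onto the middle of the round pan, then slide the door fully shut. The jar is too wide to grip: push it low down so that it stays upright and keeps sliding, never lifted or tipped. Leave the narrow bottle on the loading shelf standing where it is.

Things in the scene. Friction and masses are not known exactly. Their poses are not given: they have to be found in the camera images.
- balance: White laboratory balance, fixed, with a low open-topped draught shield. Origin on the bench under the pan's centre, z up. Its -x side (towards the robot) has the sliding glass door and the loading shelf. Rear housing x -88 to 108, y 95 to 255, top 116 mm high; display at y below -95, top 58 mm. Fixed glass walls at x = 92 and y = -92 mm, 5 mm thick, top 126 mm above the bench.
- pan (a point): Centre of the top of the round steel pan (120 mm in diameter), 55 mm above the bench. The shield's floor around it and the loading shelf are level with it; only the door's track, a gap 12 mm wide that the jar slides over, lies between.
- shelf (a point): Centre of the top of the loading shelf: a flat steel plate, 170 mm (balance x, -272 to -102) by 380 mm (y, -190 to 190), 55 mm above the bench, level with the pan. The way in to the pan starts at its far edge, straight ahead of this point.
- door (a joint): Sliding glass door in the shield's -x side (plane x = -95 mm of the balance, 168 mm wide, 8 mm thick, top edge 130 mm above the bench). 0 = shut, grows in m as it slides to the balance's +y, 0.15 = fully open; the way in then runs from y = -85 to 65 mm of the balance. Slides with about 1.2 N of friction and stays where it is left.
- door_handle (a point): Centre of the upright grip block on the door's top edge: 14 mm (x) by 16 mm (y) by 32 mm high, from 129 to 161 mm above the bench, open all round for pushing; moves with the door.
- jar_mid (a point): Centre, half-way up, of the broad closed jar: amber glass, white lid, 88 mm in diameter (lid 85 mm), 78 mm tall, about 0.45 kg. It stands on the loading shelf to one side of the way in. z is its own axis.
- bottle_mid (a point): Centre, half-way up, of the narrow closed bottle: amber glass, white cap, 34 mm in diameter, 84 mm tall. It stands on the loading shelf on the other side. z is its own axis.
Things that resemble listed ones, but are neither listed nor needed, are in the scene too. Leave any turquoise look-alike of the part that bears jar_mid alone. What is shaped like the part that bears bottle_mid but blue is not meant.

How it is judged:
By the outcome, as a careful person would: the job done as asked, in the order asked, and still so for the second after the job is handed in, with the robot touching nothing.
It also fails if it takes over 72 s, if anything falls off the work surface, if the arm or the gripper's body presses on something with over 40 N, if the wrist force passes 120 N, or if a joint passes its speed limit or range.

## Working session

There is one attempt and no reset: what is moved stays moved. The work goes in short steps, Python scripts to look and compute and a tool call to move; the robot and the scene stay as the last step left them, time stands still between calls to the robot, and variables do not carry over. Pictures are saved under pics/ and viewed, and the job is handed in when it is done.

Besides the shell and the picture viewer there is one more tool, called after ">>>" by a JSON object that holds its "api" and its "payload". drive_tool: Moves the arm, as the interface text tells. Scaled input: -1 to 1 covers 0.1 m each way for a shift and 90 degrees each way for a turn. Its arguments: {"type":"object","properties":{"rows":{"type":"array","items":{"type":"array","items":{"type":"array","items":{"type":"number"}}}},"fingers":{"type":"number"},"force":{"type":"number"}},"required":["rows"]}

```bash
mkdir -p pics; ls; python3 - <<'E'
from rig import ctrl, viewer
import cv2
print(ctrl.sense(), ctrl.tip_reach)
for n in ("side","top","wrist"):
    c=viewer.calibration(n);print(n,c)
    cv2.imwrite(f"pics/{n}0.png",viewer.capture(n)[:,:,::-1])
E
```

```text
pics
{'time_s': 0.0, 'joints': array([-1.34539133e+00,  3.13497222e-01,  1.49846682e+00, -1.76380971e-05,
        1.33095814e+00, -2.23359755e-01]), 'dq': array([-9.57951258e-04,  6.41072889e-04,  4.41960526e-04,  8.99706683e-04,
        1.73655431e-05, -6.21477469e-04]), 'tau': array([-3.53748155e-04, -4.12267935e+01, -2.59743601e+01, -2.02059623e-04,
        4.16290190e-03, -2.13642171e-07]), 'eef_pos': array([ 227.77224178, -472.98124492,  404.09955644]), 'ee_rot': array([-6.64753027e-04,  9.74931034e-01,  2.22506261e-01, -9.24501599e-06]), 'force': array([-0.08166483,  0.35782378,  0.24665651]), 'wrist_torque': array([-0.05118299,  0.01328688, -0.0448178 ]), 'grip_width': 0.9995020220490392} 173.4
side {'mtx': array([[365.71248716,   0.        , 254.62227358],
       [  0.        , 365.71248716, 192.90306939],
       [  0.        ,   0.        ,   1.        ]]), 'extrinsics': array([[-8.78857678e-01,  2.42405456e-01, -4.10912128e-01,
         2.67152663e+02],
       [-4.76778802e-01, -4.15455104e-01,  7.74647681e-01,
         6.56387597e+02],
       [ 1.70632838e-02,  8.76719255e
[... 482 characters left out ...]
1],
       [-2.03668603e-02,  1.38940692e-01,  9.90091246e-01,
         1.10859445e+03],
       [ 0.00000000e+00,  0.00000000e+00,  0.00000000e+00,
         1.00000000e+00]])}
wrist {'mtx': array([[266.7017232 ,   0.        , 256.39737682],
       [  0.        , 266.7017232 , 195.0366862 ],
       [  0.        ,   0.        ,   1.        ]]), 'extrinsics': array([[ 4.32697588e-01,  8.68570631e-01,  2.41573708e-01,
         2.88919728e+02],
       [-9.01537964e-01,  4.17304015e-01,  1.14396932e-01,
        -4.41924927e+02],
       [-1.44786268e-03, -2.67287145e-01,  9.63615839e-01,
         3.73544307e+02],
       [ 0.00000000e+00,  0.00000000e+00,  0.00000000e+00,
         1.00000000e+00]])}
```

View pics/top0.png

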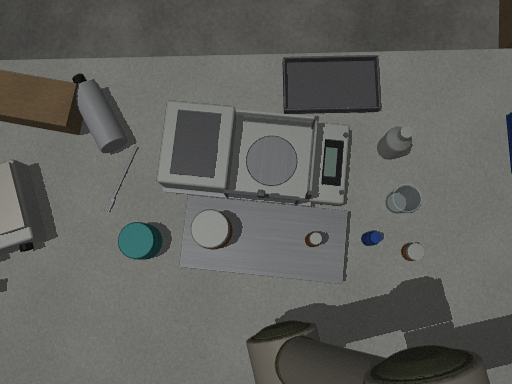

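View pics/side0.png

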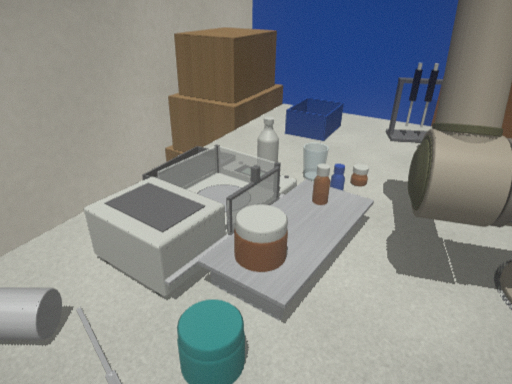

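```bash
python3 - <<'E'
import cv2
a=cv2.imread('pics/top0.png'); cv2.imwrite('pics/top0z.png',cv2.resize(a[60:260,120:380],None,fx=3,fy=3,interpolation=cv2.INTER_CUBIC))
a=cv2.imread('pics/side0.png'); cv2.imwrite('pics/side0z.png',cv2.resize(a[80:280,120:380],None,fx=3,fy=3,interpolation=cv2.INTER_CUBIC))
E
```

```text
(no output)
```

View pics/top0z.png

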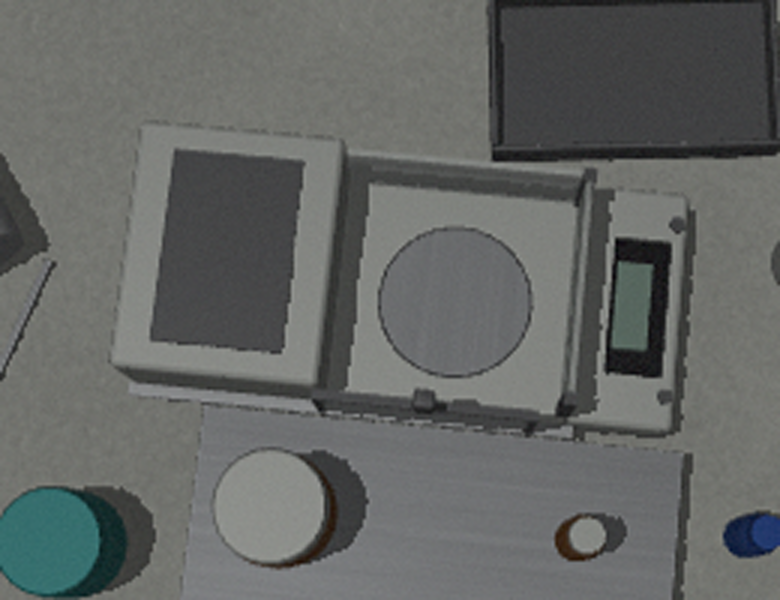

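View pics/side0z.png

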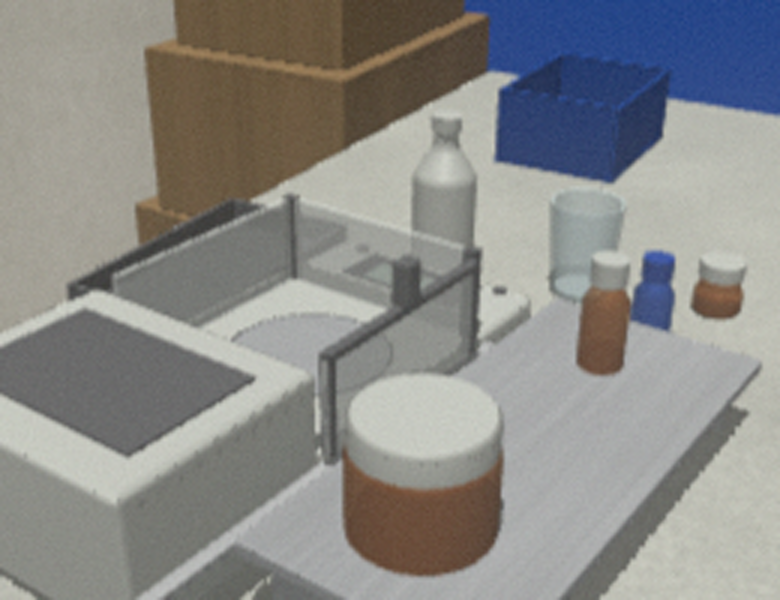

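```bash
cat > h.py <<'E'
import numpy as np
from rig import ctrl, viewer
def ray(name,u,v,z,c=None):
    c=c or viewer.calibration(name);K=c['mtx'];E=c['extrinsics']
    d=np.linalg.inv(K)@[u,v,1]; d=E[:3,:3]@[d[0],-d[1],-d[2]]; o=E[:3,3]
    return o+d*(z-o[2])/d[2]
def proj(name,P,c=None):
    c=c or viewer.calibration(name);K=c['mtx'];E=c['extrinsics']
    p=E[:3,:3].T@(np.array(P,float)-E[:3,3]); q=K@[p[0],-p[1],-p[2]]; return q[:2]/q[2]
E
python3 - <<'E'
from h import *
z3=lambda u,v:(120+(u+.5)/3-.5,60+(v+.5)/3-.5)
np.set_printoptions(precision=1,suppress=True)
pts=dict(pan=(455,302,55,0,0),hTL=(143,124,116,108,255),hTR=(343,141,116,108,95),hBR=(318,386,116,-88,95),hBL=(113,366,116,-88,255),shR=(690,453,55,-102,-190))
from scipy.optimize import least_squares
W={k:ray('top',*z3(a,b),z)[:2] for k,(a,b,z,_,_) in pts.items()}
def f(p):
    c,s=np.cos(p[2]),np.sin(p[2]);R=np.array([[c,-s],[s,c]])
    return np.concatenate([R@[v[3],v[4]]+p[:2]-W[k] for k,v in pts.items()])
r=least_squares(f,[500,50,0]);print(r.x[:2],r.x[2]);print(r.fun.reshape(-1,2))
p=r.x;c,s=np.cos(p[2]),np.sin(p[2]);R=np.array([[c,-s],[s,c]])
for n,(a,b,z) in dict(jar=(270,507,133),bot=(588,535,139),handle=(425,396,161)).items():
    w=ray('top',*z3(a,b),z); print(n,w,R.T@(w[:2]-p[:2]))
for n,q in dict(shelf=(-187,0),doorH=(-95,0)).items(): print(n,R@q+p[:2])
# check in side
for q in [(-88,95,116),(108,95,116),(-102,-190,55),(-272,-190,55)]:
    P=[*(R@q[:2]+p[:2]),q[2]]; uv=proj('side',P); print(q,uv,(uv-[120,80])*3)
E
```

```text
[658.4  71.4] -0.10859469699560821
[[-1.  -1.7]
 [ 3.1  2. ]
 [ 2.7 -3.2]
 [-2.7 -2.1]
 [-3.3  3.1]
 [ 1.1  1.8]]
jar [493.1 211.2 133. ] [-179.5  121.1]
bot [469.  -17.3 139. ] [-178.7 -108.6]
handle [568.2  97.4 161. ] [-92.5  16.1]
shelf [472.5  91.6]
doorH [564.   81.7]
(-88, 95, 116) [225.7 201.5] [317.  364.5]
(108, 95, 116) [151.6 173.4] [ 94.9 280.1]
(-102, -190, 55) [304.  177.6] [552.1 292.9]
(-272, -190, 55) [372.5 198.1] [757.4 354.3]
```

>>> {"api": "drive_tool", "payload": {"rows": [[[0.35, 0.5, 0, 0, 0, 0.1], [0.7, 1, 0, 0, 0, 0.22], [0.7, 1, 0, 0, 0, 0.22]]], "fingers": -1}}

```text
time_s: 0.52
eef_pos: [299.3, -370.5, 404.4]
ee_rot: [-0.001, 0.921, 0.39, 0.0]
force: [-1.6, -0.4, 0.7]
grip_width: 0.377
```

>>> {"api": "drive_tool", "payload": {"rows": [[[0.35, 0.5, 0, 0, 0, 0.1], [0.7, 1, 0, 0, 0, 0.22], [0.7, 1, 0, 0, 0, 0.22]]]}}

```text
time_s: 0.9
eef_pos: [370.6, -268.4, 404.5]
ee_rot: [-0.001, 0.839, 0.544, 0.0]
force: [-0.3, -1.3, 0.6]
grip_width: 0.002
```

>>> {"api": "drive_tool", "payload": {"rows": [[[0.35, 0.5, 0, 0, 0, 0.1], [0.7, 1, 0, 0, 0, 0.22], [0.7, 1, 0, 0, 0, 0.22]]]}}

```text
time_s: 1.27
eef_pos: [441.8, -166.9, 404.3]
ee_rot: [-0.001, 0.732, 0.682, 0.0]
force: [-0.6, -0.2, -0.3]
grip_width: -0.002
```

>>> {"api": "drive_tool", "payload": {"rows": [[[0.3, 0.5, 0, 0, 0, 0], [0.6, 1, 0, 0, 0, 0], [0.6, 1, 0, 0, 0, 0]]]}}

```text
time_s: 1.65
eef_pos: [502.7, -66.2, 403.9]
ee_rot: [-0.001, 0.731, 0.682, -0.0]
force: [-0.4, -0.2, 1.0]
grip_width: -0.001
```

```bash
cat > st.py <<'E'
from h import *
np.set_printoptions(precision=2,suppress=True)
def st():
    s=ctrl.sense();q=s['ee_rot'];from scipy.spatial.transform import Rotation as Ro
    R=Ro.from_quat([q[1],q[2],q[3],q[0]]).as_matrix()
    print(s['time_s'],s['eef_pos'],'zaxis',R[:,2],'yawjaw',np.degrees(np.arctan2(R[1,1],R[0,1])),'F',s['force'],s['grip_width'],ctrl.tip_reach)
    return s
if __name__=='__main__': st()
E
python3 st.py
```

```text
1.65 [502.7  -66.25 403.89] zaxis [-0.  0. -1.] yawjaw -4.015463324252247 F [-0.4  -0.24  1.  ] -0.0008307358803263445 173.4
```

>>> {"api": "drive_tool", "payload": {"rows": [[[0.3, 0.5, 0, 0, 0, -0.024], [0.6, 0.98, 0, 0, 0, -0.024], [0.6, 0.98, 0, 0, 0, -0.024]]]}}

```text
time_s: 2.02
eef_pos: [563.7, 31.7, 403.2]
ee_rot: [-0.001, 0.744, 0.668, -0.0]
force: [0.1, 0.4, -0.3]
grip_width: -0.004
```

>>> {"api": "drive_tool", "payload": {"rows": [[[0, 0.25, -0.2, 0, 0, 0], [0, 0.27, -0.5, 0, 0, 0], [0, 0.27, -0.5, 0, 0, 0], [0, 0.27, -0.5, 0, 0, 0]]]}}

```text
time_s: 2.52
eef_pos: [563.9, 56.9, 354.4]
ee_rot: [-0.0, 0.745, 0.667, 0.0]
force: [-0.4, -0.2, 0.9]
grip_width: 0.003
```

```bash
python3 - <<'E'
from st import *
import cv2
st()
w=viewer.capture('wrist');t=viewer.capture('side')
cv2.imwrite('pics/a.png',cv2.hconcat([w[:,:,::-1],t[:,:,::-1]])[:, :][:, :] if 0 else cv2.resize(cv2.vconcat([w,t])[:,:,::-1],None,fx=.78,fy=.78))
cv2.imwrite('pics/a_w.png',w[:,:,::-1])
E
```

```text
2.525 [563.91  56.93 354.44] zaxis [-0.  0. -1.] yawjaw -6.347100791867396 F [-0.39 -0.24  0.88] 0.0028933269351121885 173.4
```

View pics/a.png

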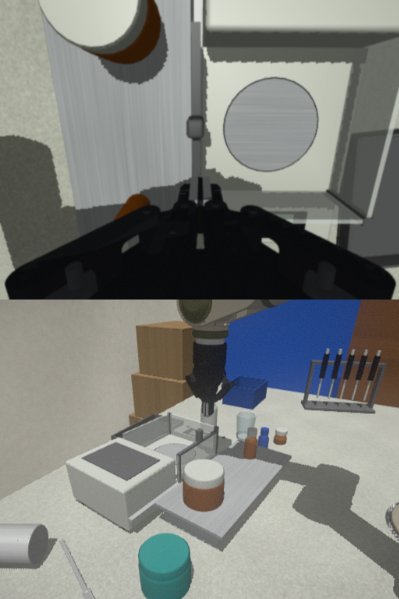

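```bash
python3 - <<'E'
import cv2
a=cv2.imread('pics/a_w.png'); cv2.imwrite('pics/a_wz.png',cv2.resize(a[90:270,210:430],None,fx=3.5,fy=3.3,interpolation=cv2.INTER_CUBIC))
E
```

```text
(no output)
```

View pics/a_wz.png

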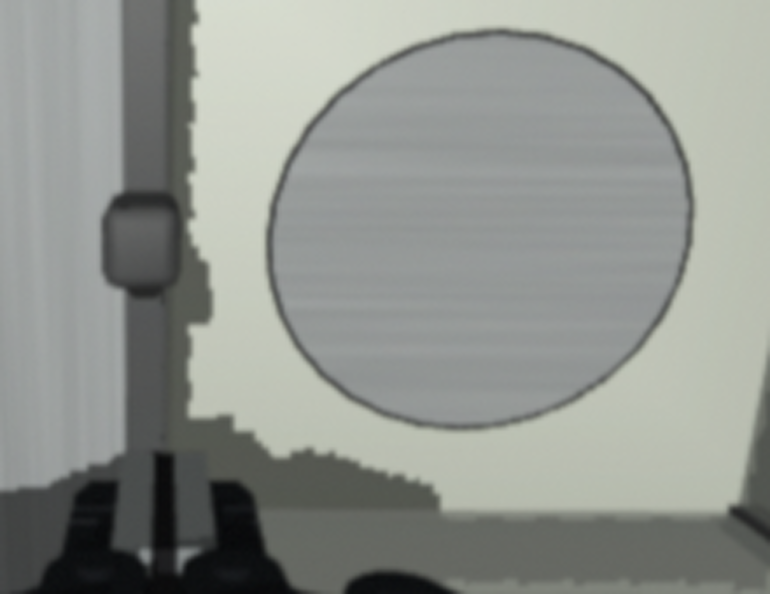

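```bash
python3 - <<'E'
from h import *
np.set_printoptions(precision=1,suppress=True)
f=lambda u,v:(210+(u+.5)/3.5-.5,90+(v+.5)/3.3-.5)
print('handle',ray('wrist',*f(142,242),161))
for q in [(480,229)]: print('pan',ray('wrist',*f(*q),55))
for n,q in dict(doorA=(145,190),doorB=(145,440)).items(): print(n,ray('wrist',*f(*q),130))
for n,q in dict(doorA=(145,10)).items(): print(n,ray('wrist',*f(*q),130))
E
```

```text
handle [564.9 102.6 161. ]
pan [658.  80.  55.]
doorA [565.6 109.2 130. ]
doorB [558.8  51.4 130. ]
doorA [569.9 145.7 130. ]
```

```bash
python3 - <<'E'
from h import *
np.set_printoptions(precision=1,suppress=True)
f=lambda u,v:(210+(u+.5)/3.5-.5,90+(v+.5)/3.3-.5)
s=ctrl.sense();p=s['eef_pos'].copy();p[2]-=173.4
u=proj('wrist',p);print('tip wrist crop',(u-[210,90])*[3.5,3.3]); p0=p
print('side tip',proj('side',p),'top',proj('top',p))
z3=lambda u,v:(120+(u+.5)/3-.5,80+(v+.5)/3-.5)
print('side handle',ray('side',*z3(406,262),161))
# jar in side: lid centre
print('side jar lid',ray('side',*z3(424,418),133), 'bot cap', ray('side',*z3(610,258),139))
import cv2
for n in('side','top'): 
  a=viewer.capture(n)[:,:,::-1]; cv2.imwrite(f'pics/b{n}.png',a)
a=cv2.imread('pics/bside.png')[120:260,180:320];b=cv2.imread('pics/btop.png')[120:260,200:340]
cv2.imwrite('pics/b.png',cv2.resize(cv2.hconcat([a,b]),None,fx=2.8,fy=2.8,interpolation=cv2.INTER_CUBIC))
E
```

```text
tip wrist crop [163.6 509.3]
side tip [264.9 148.8] top [280.4 192. ]
side handle [560.6 103.6 161. ]
side jar lid [487.  218.6 133. ] bot cap [465.9 -15.6 139. ]
```

View pics/b.png

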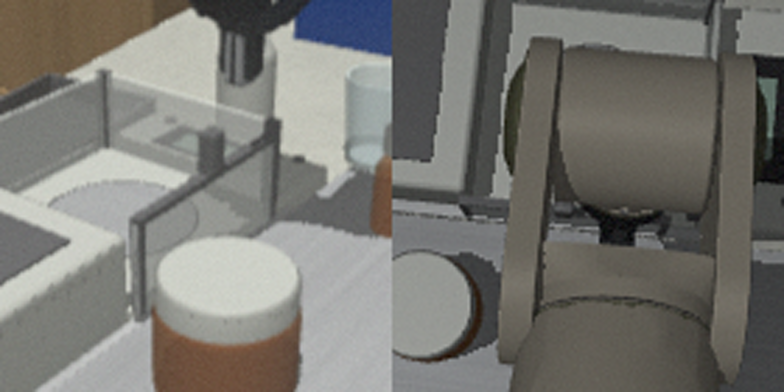

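>>> {"api": "drive_tool", "payload": {"rows": [[[0, 0, -0.2, 0, 0, 0], [0, 0, -0.4, 0, 0, 0], [0, 0, -0.4, 0, 0, 0], [0, 0, -0.4, 0, 0, 0]]]}}

```text
time_s: 3.22
eef_pos: [564.0, 58.1, 315.3]
ee_rot: [0.0, 0.745, 0.668, 0.001]
force: [0.6, 0.1, 0.1]
grip_width: 0.001
```

>>> {"api": "drive_tool", "payload": {"rows": [[[0.01, 0.1, 0, 0, 0, 0], [0.02, 0.2, 0, 0, 0, 0], [0.03, 0.3, 0, 0, 0, 0], [0.04, 0.4, 0, 0, 0, 0], [0.04, 0.4, 0, 0, 0, 0]]]}}

```text
time_s: 3.85
eef_pos: [567.9, 98.9, 315.2]
ee_rot: [-0.0, 0.744, 0.668, 0.001]
force: [0.4, -0.6, 0.7]
grip_width: -0.002
```

>>> {"api": "drive_tool", "payload": {"rows": [[[0.02, 0.15, 0, 0, 0, 0], [0.04, 0.35, 0, 0, 0, 0], [0.06, 0.55, 0, 0, 0, 0], [0.08, 0.75, 0, 0, 0, 0], [0.1, 0.9, 0, 0, 0, 0], [0.1, 0.9, 0, 0, 0, 0]]]}}

```text
time_s: 4.6
eef_pos: [577.8, 190.2, 314.9]
ee_rot: [-0.0, 0.744, 0.669, 0.001]
force: [-0.1, -0.1, 0.6]
grip_width: -0.001
```

```bash
python3 - <<'E'
from st import *
import cv2
st()
w=viewer.capture('wrist');t=viewer.capture('side')
cv2.imwrite('pics/c.png',cv2.resize(cv2.vconcat([w,t])[:,:,::-1],None,fx=.78,fy=.78))
cv2.imwrite('pics/c_w.png',w[:,:,::-1])
E
```

```text
4.6 [577.79 190.18 314.92] zaxis [ 0.  0. -1.] yawjaw -6.094366309641151 F [-0.05 -0.07  0.55] -0.0007978644681338418 173.4
```

View pics/c.png

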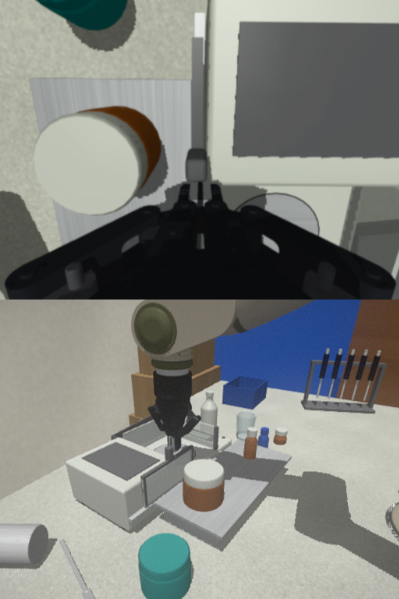

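>>> {"api": "drive_tool", "payload": {"rows": [[[0.01, 0.1, 0, 0, 0, 0], [0.02, 0.2, 0, 0, 0, 0], [0.03, 0.3, 0, 0, 0, 0], [0.04, 0.37, 0, 0, 0, 0], [0.04, 0.37, 0, 0, 0, 0]]]}}

```text
time_s: 5.32
eef_pos: [582.3, 219.2, 315.1]
ee_rot: [0.005, 0.745, 0.667, -0.01]
force: [-16.2, -57.7, 15.2]
grip_width: -0.001
```

>>> {"api": "drive_tool", "payload": {"rows": [[[0, 0.02, 0, 0, 0, 0], [0, 0.04, 0, 0, 0, 0], [0, 0.04, 0, 0, 0, 0]]]}}

```text
time_s: 5.7
eef_pos: [582.7, 220.2, 315.2]
ee_rot: [0.008, 0.745, 0.667, -0.014]
force: [-6.1, -28.0, 6.3]
grip_width: 0.002
```

>>> {"api": "drive_tool", "payload": {"rows": [[[0, -0.1, 0, 0, 0, 0], [0, -0.2, 0, 0, 0, 0], [0, -0.2, 0, 0, 0, 0]]]}}

```text
time_s: 6.08
eef_pos: [582.7, 200.0, 315.3]
ee_rot: [0.007, 0.745, 0.666, -0.014]
force: [-0.1, 0.1, -0.2]
grip_width: 0.006
```

```bash
python3 - <<'E'
from st import *
import cv2
st()
w=viewer.capture('wrist');t=viewer.capture('side')
cv2.imwrite('pics/d.png',cv2.resize(cv2.vconcat([w,t])[:,:,::-1],None,fx=.78,fy=.78))
cv2.imwrite('pics/d_w.png',w[:,:,::-1])
cv2.imwrite('pics/dz.png',cv2.resize(t[80:280,120:380,::-1],None,fx=3,fy=3,interpolation=cv2.INTER_CUBIC))
E
```

```text
6.075 [582.71 199.97 315.26] zaxis [-0.01 -0.03 -1.  ] yawjaw -6.408224808038366 F [-0.1   0.14 -0.24] 0.005556770075578527 173.4
```

View pics/d.png

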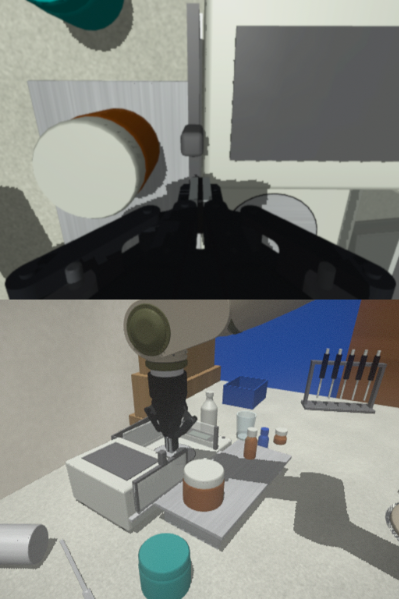

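View pics/dz.png

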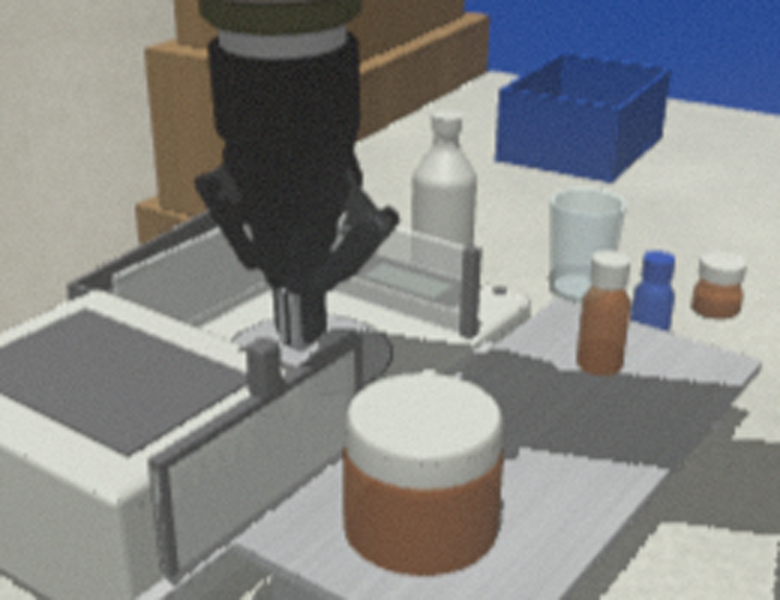

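```bash
python3 - <<'E'
from h import *
np.set_printoptions(precision=1,suppress=True)
z3=lambda u,v:(120+(u+.5)/3-.5,80+(v+.5)/3-.5)
print('before',ray('side',*z3(406,262),161),'after',ray('side',*z3(263,345),161))
E
```

```text
before [560.6 103.6 161. ] after [576.1 236.7 161. ]
```

```bash
python3 - <<'E'
import cv2
a=cv2.imread('pics/d_w.png'); cv2.imwrite('pics/dwz.png',cv2.resize(a[0:290,190:500],None,fx=2.5,fy=2,interpolation=cv2.INTER_CUBIC))
E
```

```text
(no output)
```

View pics/dwz.png

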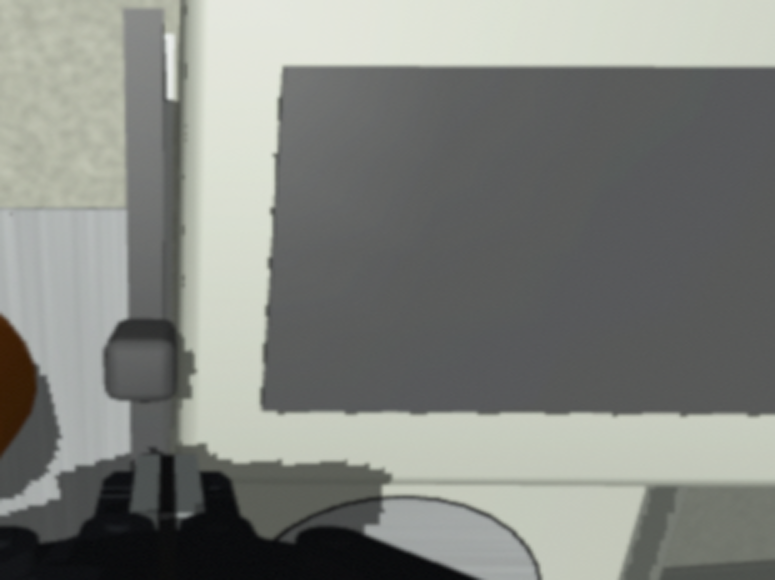

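>>> {"api": "drive_tool", "payload": {"rows": [[[0, 0, 0.3, 0.019, -0.006, 0], [0, 0, 0.6, 0.019, -0.006, 0], [-0.4, 0.4, 0.6, 0.019, -0.006, 0], [-0.88, 0.826, 0.6, 0.019, -0.006, 0], [-0.88, 0.826, 0.6, 0.019, -0.006, 0], [-0.88, 0.826, 0.6, 0.019, -0.006, 0]]], "fingers": 0.18}}

```text
time_s: 6.92
eef_pos: [494.6, 283.5, 375.4]
ee_rot: [-0.0, 0.745, 0.667, -0.0]
force: [0.5, 0.3, 0.3]
grip_width: 0.591
```

```bash
python3 - <<'E'
from st import *
import cv2
st()
w=viewer.capture('wrist');t=viewer.capture('side')
cv2.imwrite('pics/e.png',cv2.resize(cv2.vconcat([w,t])[:,:,::-1],None,fx=.78,fy=.78))
cv2.imwrite('pics/e_w.png',w[:,:,::-1])
E
```

```text
6.925 [494.64 283.46 375.41] zaxis [-0.  0. -1.] yawjaw -6.309806028469942 F [0.5  0.25 0.26] 0.5914028386942416 173.4
```

View pics/e.png

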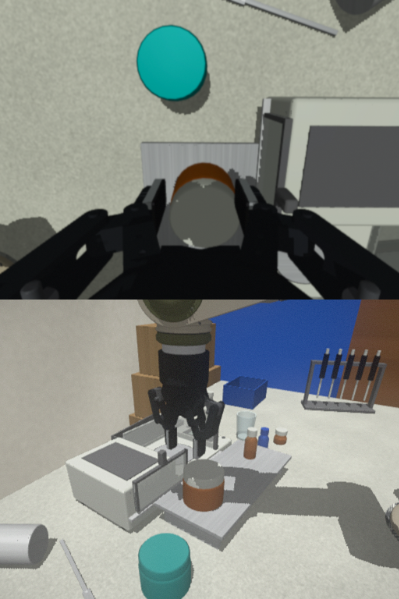

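```bash
python3 - <<'E'
from h import *
np.set_printoptions(precision=1,suppress=True)
print('turq',ray('wrist',220,78,78))
K=lambda P:proj('wrist',P)*.78
c=np.array([487.5,218,133])
print('lid',K(c),K(c+[0,42.5,0]),K(c+[42.5,0,0]),K(c-[42.5,0,0]),'base far',K(c+[4,44,-78]))
E
```

```text
turq [473.5 393.5  78. ]
lid [200.  215.5] [195.7 181.6] [236.9 211.8] [163.6 219.2] base far [199.4 158.7]
```

>>> {"api": "drive_tool", "payload": {"rows": [[[0.02, 0.06, -0.4, 0, 0, 0], [0.02, 0.06, -0.8, 0, 0, 0], [0.02, 0.06, -0.8, 0, 0, 0]]]}}

```text
time_s: 7.4
eef_pos: [497.6, 287.8, 292.7]
ee_rot: [-0.002, 0.746, 0.666, -0.003]
force: [0.5, -0.3, 0.7]
grip_width: 0.592
```

>>> {"api": "drive_tool", "payload": {"rows": [[[0, 0, -0.25, 0, 0, 0], [0, 0, -0.55, 0, 0, 0], [0, 0, -0.55, 0, 0, 0], [0, 0, -0.55, 0, 0, 0]]]}}

```text
time_s: 7.9
eef_pos: [498.4, 287.8, 239.8]
ee_rot: [-0.001, 0.746, 0.666, -0.002]
force: [0.6, 0.5, 0.2]
grip_width: 0.593
```

```bash
python3 - <<'E'
from st import *
import cv2
st()
w=viewer.capture('wrist');t=viewer.capture('side')
cv2.imwrite('pics/f.png',cv2.resize(cv2.vconcat([w,t])[:,:,::-1],None,fx=.78,fy=.78))
cv2.imwrite('pics/fz.png',cv2.resize(t[140:340,120:380,::-1],None,fx=3,fy=3,interpolation=cv2.INTER_CUBIC))
E
```

```text
7.9 [498.37 287.82 239.81] zaxis [-0. -0. -1.] yawjaw -6.512493012041372 F [0.62 0.53 0.25] 0.5934336255170919 173.4
```

View pics/f.png

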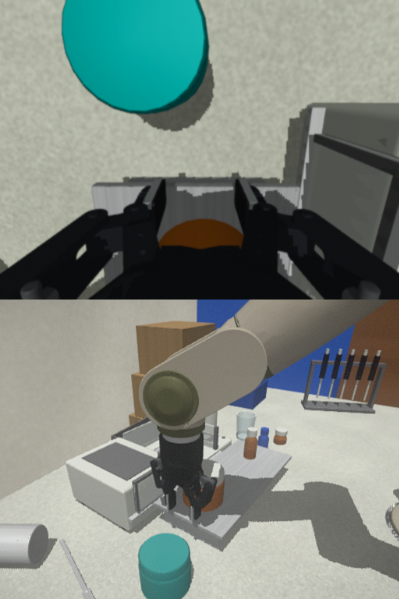

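View pics/fz.png

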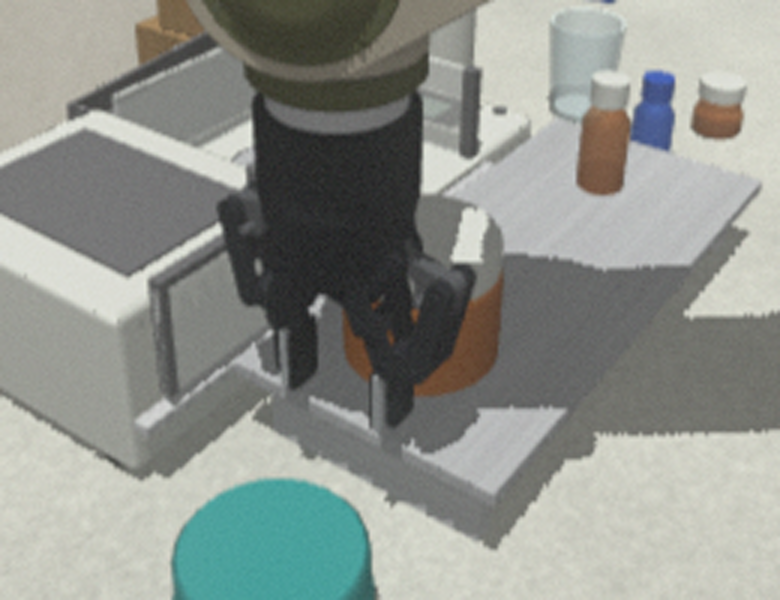

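>>> {"api": "drive_tool", "payload": {"rows": [[[-0.01, -0.1, 0, 0, 0, 0], [-0.02, -0.2, 0, 0, 0, 0], [-0.03, -0.28, 0, 0, 0, 0], [-0.04, -0.36, 0, 0, 0, 0], [-0.05, -0.44, 0, 0, 0, 0], [-0.055, -0.5, 0, 0, 0, 0], [-0.055, -0.5, 0, 0, 0, 0]]]}}

```text
time_s: 8.88
eef_pos: [492.6, 237.5, 239.8]
ee_rot: [-0.001, 0.746, 0.666, -0.002]
force: [0.0, 1.3, 2.2]
grip_width: 0.589
```

```bash
python3 - <<'E'
from st import *
import cv2
st()
w=viewer.capture('wrist');t=viewer.capture('side')
cv2.imwrite('pics/g.png',cv2.resize(cv2.vconcat([w,t])[:,:,::-1],None,fx=.78,fy=.78))
cv2.imwrite('pics/gz.png',cv2.resize(t[140:340,120:380,::-1],None,fx=3,fy=3,interpolation=cv2.INTER_CUBIC))
E
```

```text
8.875 [492.62 237.45 239.77] zaxis [-0. -0. -1.] yawjaw -6.521866992208058 F [0.02 1.31 2.25] 0.5887789731398719 173.4
```

View pics/gz.png

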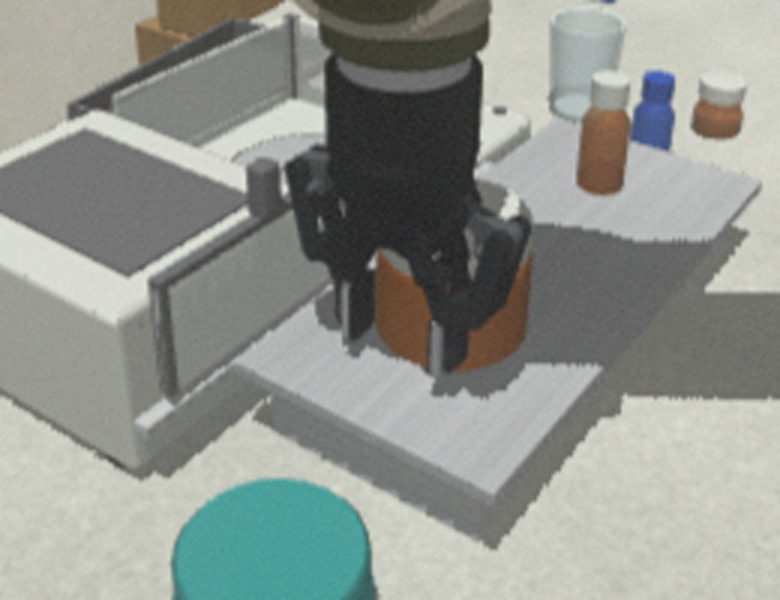

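>>> {"api": "drive_tool", "payload": {"rows": [[[-0.01, -0.1, 0, 0, 0, 0], [-0.022, -0.2, 0, 0, 0, 0], [-0.033, -0.3, 0, 0, 0, 0], [-0.044, -0.4, 0, 0, 0, 0], [-0.055, -0.5, 0, 0, 0, 0], [-0.066, -0.6, 0, 0, 0, 0], [-0.077, -0.7, 0, 0, 0, 0], [-0.083, -0.76, 0, 0, 0, 0], [-0.087, -0.8, 0, 0, 0, 0], [-0.087, -0.8, 0, 0, 0, 0]]]}}

```text
time_s: 10.22
eef_pos: [483.9, 157.6, 239.5]
ee_rot: [-0.001, 0.746, 0.666, -0.002]
force: [-0.3, 2.1, 2.8]
grip_width: 0.594
```

```bash
python3 - <<'E'
from st import *
import cv2
st()
w=viewer.capture('wrist');t=viewer.capture('side')
cv2.imwrite('pics/i.png',cv2.resize(cv2.vconcat([w,t])[:,:,::-1],None,fx=.78,fy=.78))
cv2.imwrite('pics/iz.png',cv2.resize(t[80:280,120:380,::-1],None,fx=3,fy=3,interpolation=cv2.INTER_CUBIC))
E
```

```text
10.225 [483.85 157.63 239.51] zaxis [-0. -0. -1.] yawjaw -6.507463825635413 F [-0.3   2.06  2.76] 0.5941541277674354 173.4
```

View pics/iz.png

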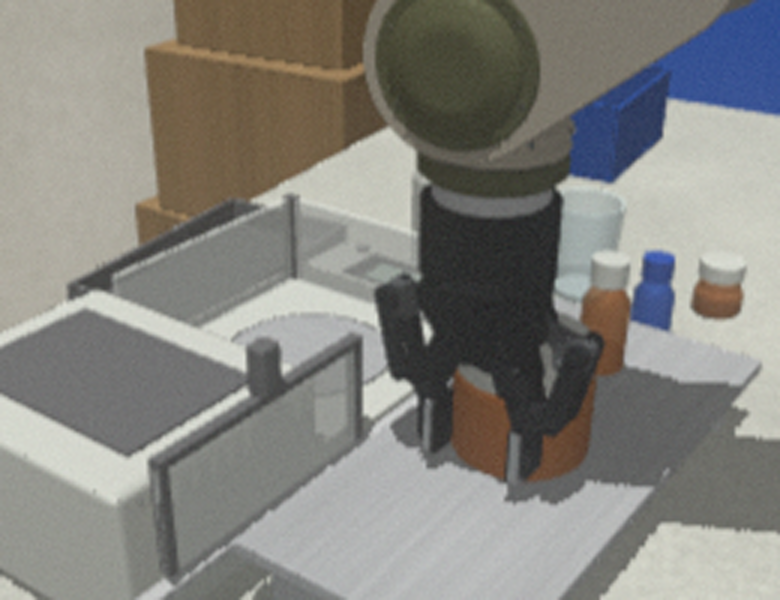

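View pics/i.png

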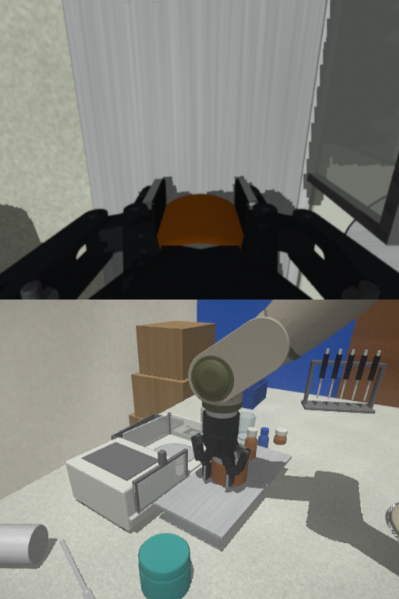

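```bash
cat > bal.py <<'E'
from h import *
P0=np.array([655,78.5]);A=-0.1086
Rb=np.array([[np.cos(A),-np.sin(A)],[np.sin(A),np.cos(A)]])
def b2w(x,y): return Rb@[x,y]+P0
def w2b(w): return Rb.T@(np.array(w[:2])-P0)
E
python3 - <<'E'
from bal import *
np.set_printoptions(precision=1,suppress=True)
t=np.linspace(0,6.283,100)
for y in (5,10,15,20):
    c=b2w(-178.7,y)
    for r,z in ((44,57),(44,100)):
        q=np.array([proj('side',[c[0]+r*np.cos(a),c[1]+r*np.sin(a),z]) for a in t]);q=(q-[120,80])*3
        print(y,z,q[:,0].min(),q[:,0].max(),q[:,1].max())
E
```

```text
5 57 447.56860083679993 585.3971823767336 476.29449102185936
5 100 450.063814680668 592.1225125059632 416.5227266954456
10 57 443.3443562613857 581.8500744170607 480.25646815868333
10 100 445.7246470369471 588.5028205174021 420.27411211376307
15 57 439.07620530286454 578.2657240446329 484.2621444377969
15 100 441.3390022691124 584.8439522007172 424.06821624555397
20 57 434.76345984719245 574.64354163106 488.3122468464635
20 100 436.90612962696883 581.1452680807317 427.9057729550529
```

>>> {"api": "drive_tool", "payload": {"rows": [[[0.03, 0.3, 0, 0, 0, 0], [0.03, 0.3, 0.3, 0, 0, 0], [0.03, 0.3, 0.9, 0, 0, 0], [0.03, 0.3, 0.9, 0, 0, 0], [0.03, 0.3, 0.9, 0, 0, 0]]]}}

```text
time_s: 10.95
eef_pos: [486.6, 187.6, 328.7]
ee_rot: [-0.001, 0.746, 0.666, -0.003]
force: [-1.1, 0.5, -0.7]
grip_width: 0.591
```

```bash
python3 - <<'E'
from st import *
import cv2
st()
w=viewer.capture('wrist');t=viewer.capture('side')
cv2.imwrite('pics/j.png',cv2.resize(cv2.vconcat([w,t])[:,:,::-1],None,fx=.78,fy=.78))
cv2.imwrite('pics/jz.png',cv2.resize(t[80:280,120:380,::-1],None,fx=3,fy=3,interpolation=cv2.INTER_CUBIC))
E
```

```text
10.95 [486.61 187.62 328.65] zaxis [-0.01 -0.   -1.  ] yawjaw -6.497339323734455 F [-1.06  0.55 -0.75] 0.590613414671907 173.4
```

View pics/jz.png

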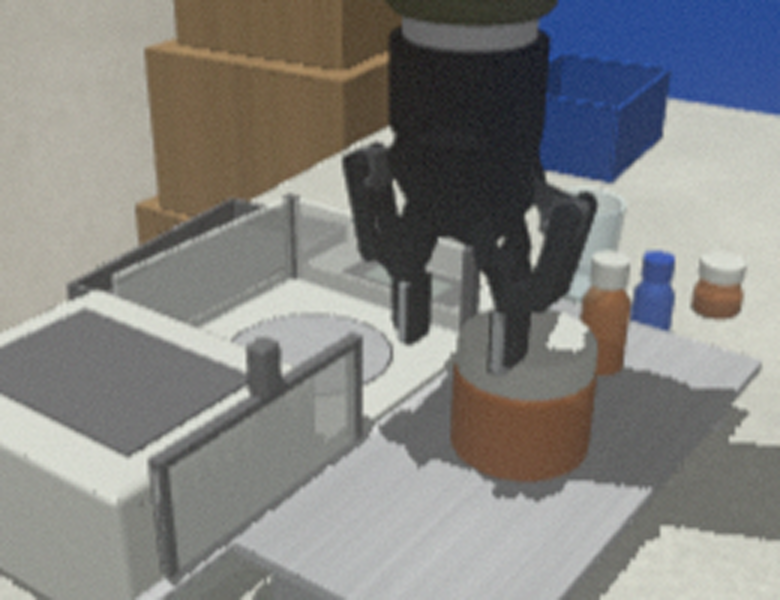

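View pics/j.png

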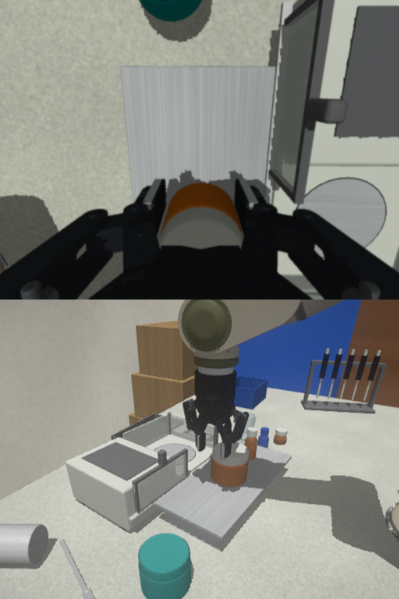

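```bash
python3 - <<'E'
from bal import *
from scipy.optimize import least_squares
np.set_printoptions(precision=1,suppress=True)
t=np.linspace(0,6.283,200);C=viewer.calibration('side')
def f(p):
    c=b2w(*p); g=lambda r,z:(np.array([proj('side',[c[0]+r*np.cos(a),c[1]+r*np.sin(a),z],C) for a in t])-[120,80])*3
    a=g(44,85);b=g(44,56);l=g(42.5,133)
    return np.array([a[:,0].min()-452,a[:,0].max()-594,b[:,1].max()-482,l[:,1].min()-310,l[:,0].min()-455,l[:,0].max()-598])
r=least_squares(f,[-180,5]);print(r.x,r.fun,b2w(*r.x))
# pan in the side image
for q in [(0,0,0)]:
    e=(np.array([proj('side',[*b2w(60*np.cos(a),60*np.sin(a)),55],C) for a in t])-[120,80])*3
    print('pan pred',e.min(0),e.max(0))
E
```

```text
[-183.8   10.9] [-1.  -1.   3.3 -4.5  1.5  0.5] [473.4 109.2]
pan pred [220.9 315.6] [387.3 397.4]
```

```bash
python3 - <<'E'
import cv2
a=cv2.imread('pics/jz.png'); cv2.imwrite('pics/jzz.png',cv2.resize(a[290:420,200:420],None,fx=3.5,fy=3.5,interpolation=cv2.INTER_CUBIC))
E
```

```text
(no output)
```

View pics/jzz.png

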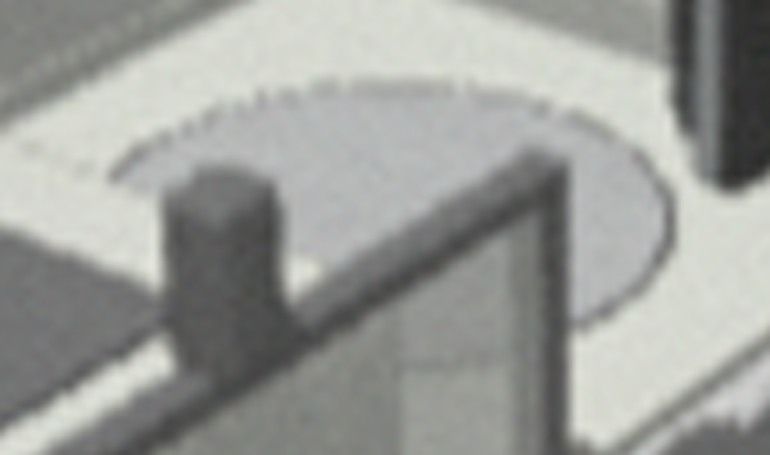

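```bash
python3 - <<'E'
from bal import *
from scipy.optimize import least_squares
np.set_printoptions(precision=1,suppress=True)
pts=[(115,178),(200,115),(375,83),(540,105),(640,165),(673,215),(640,300),(580,328)]
C=viewer.calibration('side')
W=[ray('side',120+(200+u/3.5)/3-.33,80+(290+v/3.5)/3-.33,55,C)[:2] for u,v in pts]
f=lambda p:[np.hypot(*(w-p))-60 for w in W]
r=least_squares(f,[655,78]);print(r.x,r.fun)
E
```

```text
[654.6  73.8] [-0.   2.1  1.1 -0.2 -1.6  0.3  2.8  0.5]
```

>>> {"api": "drive_tool", "payload": {"rows": [[[-0.1, -0.08, 0.2, 0, 0, -0.11], [-0.2, -0.16, 0.3, 0, 0, -0.22], [-0.3, -0.24, 0.3, 0, 0, -0.33], [-0.4, -0.32, 0.3, 0, 0, -0.44], [-0.5, -0.4, 0.3, 0, 0, -0.55], [-0.6, -0.48, 0.3, 0, 0, -0.66], [-0.7, -0.56, 0.3, 0, 0, -0.77], [-0.87, -0.66, 0.3, 0, 0, -0.88], [-0.87, -0.66, 0.3, 0, 0, -0.997], [-0.87, -0.66, 0.3, 0, 0, -0.997]]]}}

```text
time_s: 12.3
eef_pos: [399.6, 121.5, 357.3]
ee_rot: [-0.003, 0.999, -0.054, -0.002]
force: [0.0, 0.2, 0.7]
grip_width: 0.593
```

>>> {"api": "drive_tool", "payload": {"rows": [[[0, 0, 0, 0, 0, 0], [0, 0, 0, 0, 0, 0]]]}}

```text
time_s: 12.55
eef_pos: [399.7, 121.6, 357.0]
ee_rot: [-0.003, 0.999, -0.053, -0.003]
force: [-0.7, 0.9, 0.7]
grip_width: 0.586
```

```bash
python3 - <<'E'
from st import *
import cv2
st()
w=viewer.capture('wrist');t=viewer.capture('top')
cv2.imwrite('pics/k_t.png',t[:,:,::-1])
cv2.imwrite('pics/k_w.png',cv2.resize(w[:,:,::-1],None,fx=1.5,fy=1.5,interpolation=cv2.INTER_CUBIC))
E
```

```text
12.55 [399.67 121.55 357.  ] zaxis [-0.    0.01 -1.  ] yawjaw -96.03210895267028 F [-0.68  0.85  0.65] 0.5860554234268335 173.4
```

View pics/k_w.png

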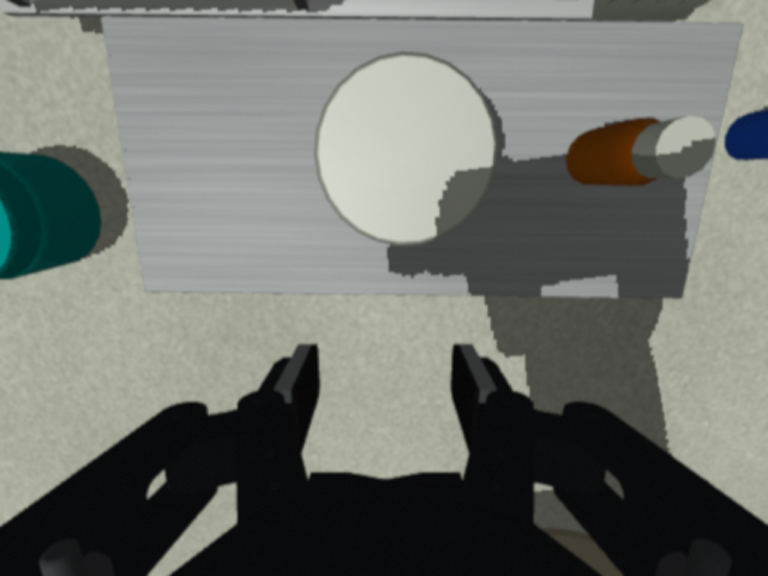

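View pics/k_t.png

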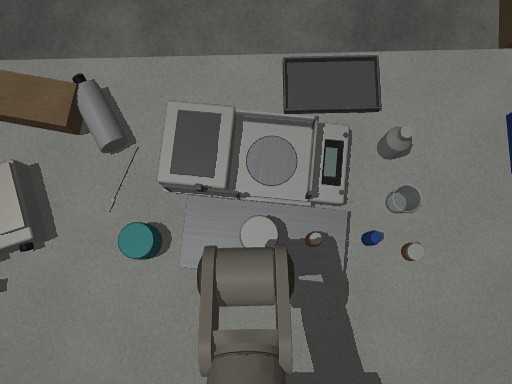

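```bash
python3 - <<'E'
from bal import *
from scipy.optimize import least_squares
np.set_printoptions(precision=2,suppress=True)
C=viewer.calibration('wrist')
g=lambda u,v,z:ray('wrist',(u+.5)/1.5-.5,(v+.5)/1.5-.5,z,C)[:2]
S={(-272,190):(145,291),(-272,-190):(684,297),(-102,190):(104,17),(-102,-190):(742,23)}
def f(p):
    c,s=np.cos(p[2]),np.sin(p[2]);R=np.array([[c,-s],[s,c]])
    return np.concatenate([R@k+p[:2]-g(*v,55) for k,v in S.items()])
r=least_squares(f,[655,78,-.1]);print(r.x,r.fun)
c,s=np.cos(r.x[2]),np.sin(r.x[2]);R=np.array([[c,-s],[s,c]])
j=g(406,148,133);print('jar',j,R.T@(j-r.x[:2]))
t=[(317,148),(494,148),(406,53),(406,243)]
print([g(*q,133) for q in t])
b=g(686,140,139);print('bot',b,R.T@(b-r.x[:2]))
# top
z=ray('top',259,235,133)[:2];p=ray('top',271.7,160.7,55)[:2];print('top jar-pan',z,p,Rb.T@(z-p))
E
```

```text
[657.1   74.56  -0.12] [-0.78  0.27 -0.99  0.04  0.96  1.66  0.81 -1.97]
jar [479.85 106.51] [-179.78   10.98]
[array([484.21, 146.82]), array([475.54,  66.78]), array([518.09, 102.94]), array([436.63, 110.54])]
bot [469.56 -14.97] [-175.77 -110.87]
top jar-pan [477.69 104.2 ] [658.52  72.17] [-183.24   12.24]
```

```bash
sed -i 's/^P0=.*/P0=np.array([657,75.]);A=-0.113/' bal.py; python3 - <<'E'
from bal import *
np.set_printoptions(precision=1,suppress=True)
for q in [(-255,12),(-226,12),(-146,-8),(-95,-5),(-46,0)]: print(q,b2w(*q))
E
```

```text
(-255, 12) [405.  115.7]
(-226, 12) [433.8 112.4]
(-146, -8) [511.   83.5]
(-95, -5) [562.   80.7]
(-46, 0) [611.3  80.2]
```

>>> {"api": "drive_tool", "payload": {"rows": [[[0.03, -0.06, -0.4, 0, 0, 0], [0.03, -0.06, -0.7, 0, 0, 0], [0.03, -0.06, -0.7, 0, 0, 0]]]}}

```text
time_s: 13.02
eef_pos: [402.4, 115.5, 286.0]
ee_rot: [-0.003, 0.999, -0.053, -0.004]
force: [-0.4, -0.6, -0.3]
grip_width: 0.592
```

>>> {"api": "drive_tool", "payload": {"rows": [[[0, 0, -0.25, 0, 0, 0], [0, 0, -0.47, 0, 0, 0], [0, 0, -0.47, 0, 0, 0], [0, 0, -0.47, 0, 0, 0]]]}}

```text
time_s: 13.52
eef_pos: [402.9, 115.6, 240.4]
ee_rot: [-0.003, 0.999, -0.053, -0.003]
force: [-0.3, 0.8, -0.3]
grip_width: 0.589
```

```bash
python3 - <<'E'
from st import *
import cv2
st()
w=viewer.capture('wrist');t=viewer.capture('side')
cv2.imwrite('pics/l.png',cv2.resize(cv2.vconcat([w,t])[:,:,::-1],None,fx=.78,fy=.78))
E
```

```text
13.525 [402.86 115.6  240.39] zaxis [-0.01  0.01 -1.  ] yawjaw -96.03234819217717 F [-0.28  0.85 -0.28] 0.589024319974765 173.4
```

View pics/l.png

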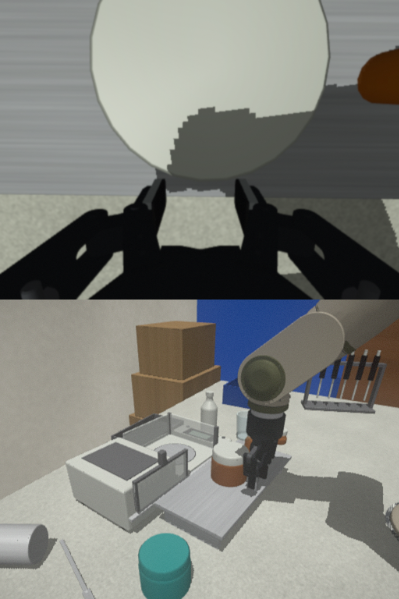

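>>> {"api": "drive_tool", "payload": {"rows": [[[0.1, -0.02, 0, 0, 0, 0], [0.2, -0.03, 0, 0, 0, 0], [0.28, -0.04, 0, 0, 0, 0], [0.36, -0.06, 0, 0, 0, 0], [0.44, -0.09, 0, 0, 0, 0], [0.52, -0.12, 0, 0, 0, 0], [0.6, -0.15, 0, 0, 0, 0], [0.66, -0.17, 0, 0, 0, 0], [0.7, -0.19, 0, 0, 0, 0], [0.7, -0.19, 0, 0, 0, 0]]]}}

```text
time_s: 14.88
eef_pos: [473.0, 96.6, 240.2]
ee_rot: [-0.003, 0.999, -0.053, -0.004]
force: [-4.5, 0.2, 4.3]
grip_width: 0.59
```

```bash
python3 - <<'E'
from st import *
import cv2
st()
w=viewer.capture('wrist');t=viewer.capture('side')
cv2.imwrite('pics/m.png',cv2.resize(cv2.vconcat([w,t])[:,:,::-1],None,fx=.78,fy=.78))
E
```

```text
14.875 [473.03  96.56 240.24] zaxis [-0.01  0.01 -1.  ] yawjaw -96.03366718528078 F [-4.51  0.23  4.3 ] 0.5900764176483454 173.4
```

View pics/m.png

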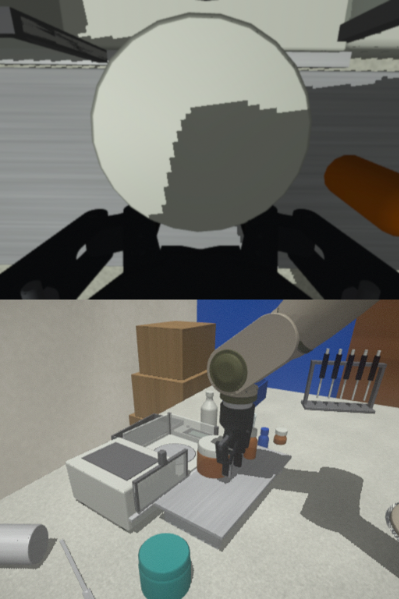

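```bash
python3 - <<'E'
from bal import *
np.set_printoptions(precision=1,suppress=True)
C=viewer.calibration('wrist')
for n,(u,v,z) in dict(door=(107,58,130),post=(340,40,126),jar=(201,122,133)).items():
    w=ray('wrist',u/.78,v/.78,z,C); print(n,w,w2b(w))
import cv2
a=viewer.capture('wrist')[:,:,::-1];cv2.imwrite('pics/n.png',cv2.resize(a[0:160],None,fx=1.56,fy=3))
E
```

```text
door [555.5 123.  130. ] [-106.3   36.3]
post [553.1  40.  126. ] [-99.3 -46.5]
jar [530.1  92.5 133. ] [-128.1    3.1]
```

View pics/n.png

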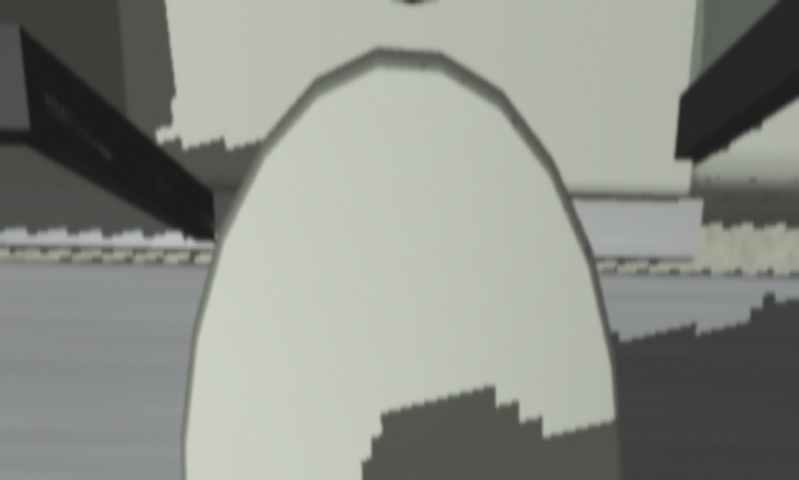

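```bash
python3 - <<'E'
from bal import *
np.set_printoptions(precision=1,suppress=True)
C=viewer.calibration('wrist')
for n,(u,v,z) in dict(doorbot=(214,238,55),doortop=(25,130,130),postbot=(678,155,55),jarlidL=(185,440,133),jarR=(615,440,133)).items():
    w=ray('wrist',u/1.56,v/3,z,C); print(n,w,w2b(w))
E
```

```text
doorbot [567.5 153.7  55. ] [-97.8  68.1]
doortop [566.4 153.5 130. ] [-98.9  67.8]
postbot [563.9  -3.2  55. ] [-83.7 -88.2]
jarlidL [536.9 131.4 133. ] [-125.7   42.5]
jarR [528.7  54.  133. ] [-125.1  -35.3]
```

>>> {"api": "drive_tool", "payload": {"rows": [[[0.08, -0.02, 0, 0, 0, 0], [0.17, -0.04, 0, 0, 0, 0], [0.26, -0.06, 0, 0, 0, 0], [0.34, -0.08, 0, 0, 0, 0], [0.42, -0.09, 0, 0, 0, 0], [0.5, -0.11, 0, 0, 0, 0], [0.56, -0.13, 0, 0, 0, 0], [0.6, -0.14, 0, 0, 0, 0], [0.62, -0.14, 0, 0, 0, 0], [0.62, -0.14, 0, 0, 0, 0]]]}}

```text
time_s: 16.27
eef_pos: [534.9, 82.6, 240.3]
ee_rot: [-0.003, 0.999, -0.053, -0.004]
force: [-4.7, 0.9, 5.3]
grip_width: 0.59
```

```bash
python3 - <<'E'
from st import *
import cv2
st()
w=viewer.capture('wrist');t=viewer.capture('side')
cv2.imwrite('pics/o.png',cv2.resize(cv2.vconcat([w,t])[:,:,::-1],None,fx=.78,fy=.78))
E
```

```text
16.275 [534.93  82.6  240.28] zaxis [-0.01  0.01 -1.  ] yawjaw -96.0298210099837 F [-4.74  0.88  5.34] 0.5902059165656766 173.4
```

View pics/o.png

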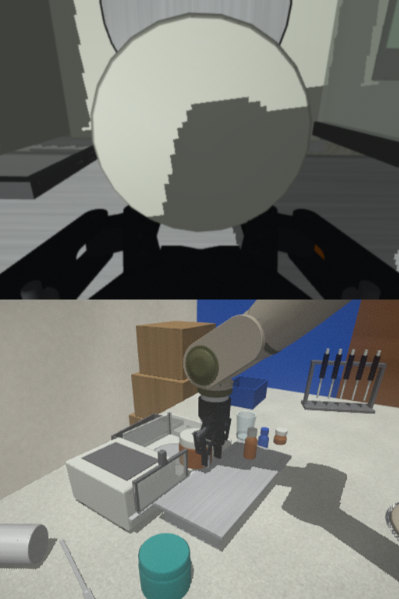

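>>> {"api": "drive_tool", "payload": {"rows": [[[0.08, 0, 0, 0, 0, 0], [0.17, -0.01, 0, 0, 0, 0], [0.26, -0.01, 0, 0, 0, 0], [0.34, -0.01, 0, 0, 0, 0], [0.41, -0.01, 0, 0, 0, 0], [0.46, -0.015, 0, 0, 0, 0], [0.5, -0.015, 0, 0, 0, 0], [0.5, -0.015, 0, 0, 0, 0]]]}}

```text
time_s: 17.38
eef_pos: [585.1, 81.1, 240.3]
ee_rot: [-0.003, 0.999, -0.053, -0.004]
force: [-3.6, 0.8, 4.1]
grip_width: 0.591
```

```bash
python3 - <<'E'
from st import *
import cv2
st()
w=viewer.capture('wrist');t=viewer.capture('side')
cv2.imwrite('pics/q.png',cv2.resize(w[:,:,::-1],None,fx=1.5,fy=1.5))
cv2.imwrite('pics/qz.png',cv2.resize(t[80:280,120:380,::-1],None,fx=3,fy=3,interpolation=cv2.INTER_CUBIC))
E
```

```text
17.375 [585.13  81.07 240.33] zaxis [-0.01  0.01 -1.  ] yawjaw -96.03097665941635 F [-3.57  0.78  4.12] 0.5913411713644889 173.4
```

View pics/q.png

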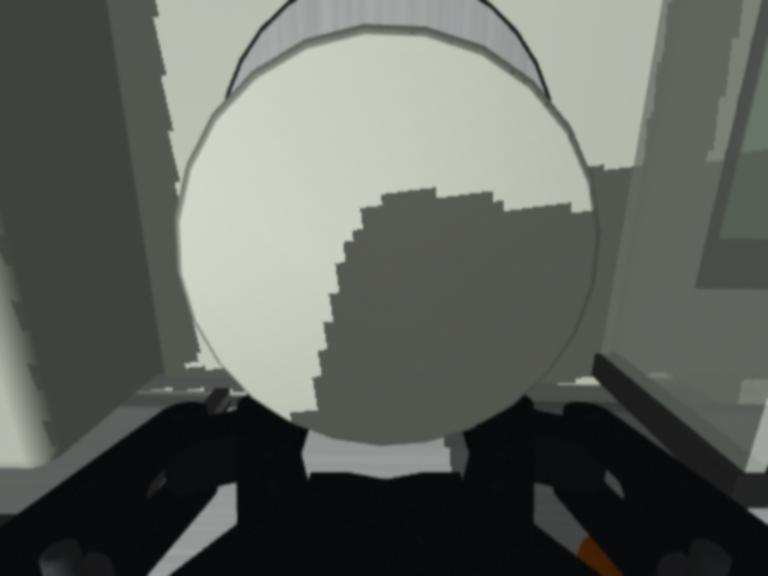

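View pics/qz.png

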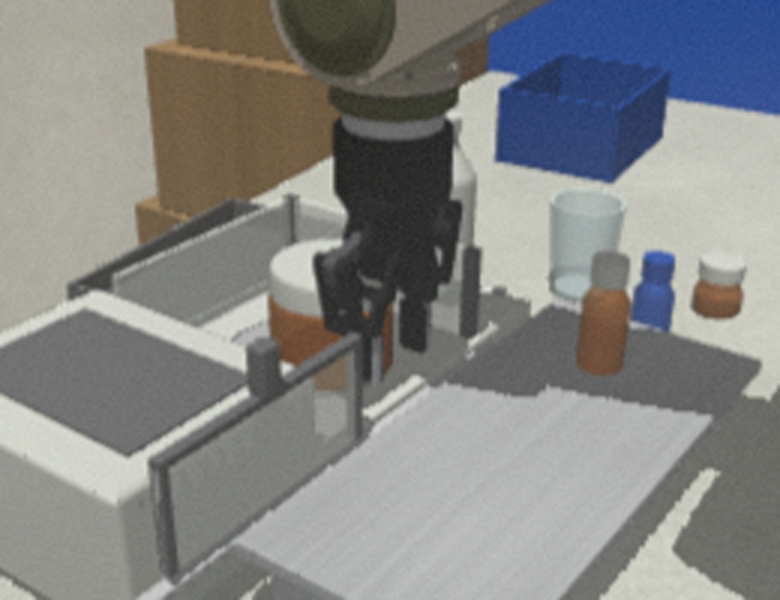

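```bash
python3 - <<'E'
from bal import *
from scipy.optimize import least_squares
np.set_printoptions(precision=1,suppress=True)
C=viewer.calibration('wrist')
g=lambda u,v,z:ray('wrist',(u+.5)/1.5-.5,(v+.5)/1.5-.5,z,C)[:2]
W=[g(u,v,55) for u,v in [(228,98),(240,73),(255,50),(290,5),(485,5),(510,27),(525,45),(548,98)]]
r=least_squares(lambda p:[np.hypot(*(w-p))-60 for w in W],[657,75]);print('pan',r.x,r.fun)
L=[g(u,v,133) for u,v in [(178,235),(598,235),(215,120),(565,120),(320,36),(440,31)]]
q=least_squares(lambda p:[np.hypot(*(w-p[:2]))-p[2] for w in L],[630,75,42]);print('jar',q.x,q.fun)
s=ctrl.sense()['eef_pos'][:2];print('offset',w2b(q.x[:2])-w2b(s),'todo',r.x-q.x[:2],w2b(r.x)-w2b(q.x[:2]))
E
```

```text
pan [657.1  75. ] [ 0.9 -0.1 -0.9  0.4 -0.3 -0.   0.3  0.2]
jar [636.6  77.4  40.2] [ 0.2 -0.1 -0.3  0.   0.1  0.1]
offset [51.7  2.1] todo [20.5 -2.4] [20.6 -0.1]
```

>>> {"api": "drive_tool", "payload": {"rows": [[[0.05, -0.005, 0, 0, 0, 0], [0.1, -0.01, 0, 0, 0, 0], [0.15, -0.015, 0, 0, 0, 0], [0.19, -0.02, 0, 0, 0, 0], [0.21, -0.024, 0, 0, 0, 0], [0.21, -0.024, 0, 0, 0, 0]]]}}

```text
time_s: 18.23
eef_pos: [606.0, 78.8, 240.3]
ee_rot: [-0.004, 0.999, -0.053, -0.004]
force: [-5.2, -0.0, 4.8]
grip_width: 0.59
```

```bash
python3 - <<'E'
from st import *
import cv2
st()
w=viewer.capture('wrist');t=viewer.capture('side')
cv2.imwrite('pics/r.png',cv2.resize(w[:,:,::-1],None,fx=1.5,fy=1.5))
E
```

```text
18.225 [606.05  78.76 240.34] zaxis [-0.01  0.01 -1.  ] yawjaw -96.02636941638059 F [-5.2  -0.03  4.82] 0.5896599167324714 173.4
```

View pics/r.png

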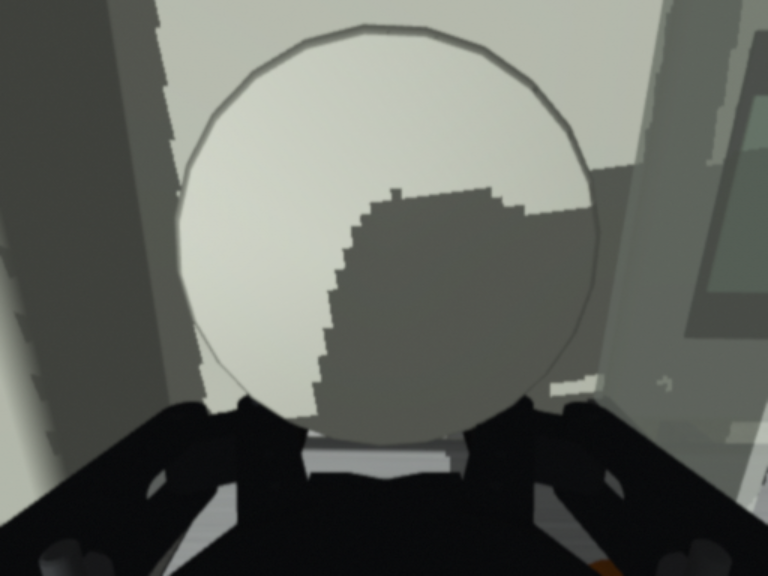

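>>> {"api": "drive_tool", "payload": {"rows": [[[-0.2, 0.023, 0, 0, 0, 0], [-0.4, 0.046, 0, 0, 0, 0], [-0.6, 0.068, 0.2, 0, 0, 0], [-0.7, 0.08, 0.8, 0, 0, 0], [-0.7, 0.08, 0.95, 0, 0, 0], [-0.7, 0.08, 0.95, 0, 0, 0], [-0.7, 0.08, 0.95, 0, 0, 0]]]}}

```text
time_s: 19.2
eef_pos: [536.1, 86.7, 333.6]
ee_rot: [-0.004, 0.999, -0.053, -0.005]
force: [0.7, -0.3, 0.0]
grip_width: 0.589
```

```bash
python3 - <<'E'
from st import *
import cv2
st()
w=viewer.capture('wrist');t=viewer.capture('side');p=viewer.capture('top')
cv2.imwrite('pics/s.png',cv2.resize(w[:,:,::-1],None,fx=1.5,fy=1.5))
cv2.imwrite('pics/sz.png',cv2.resize(t[80:280,120:380,::-1],None,fx=3,fy=3,interpolation=cv2.INTER_CUBIC))
cv2.imwrite('pics/sp.png',cv2.resize(p[90:220,150:350,::-1],None,fx=4,fy=4,interpolation=cv2.INTER_CUBIC))
E
```

```text
19.2 [536.06  86.67 333.57] zaxis [-0.01  0.01 -1.  ] yawjaw -96.03385022844364 F [ 0.73 -0.3   0.02] 0.5893809924535829 173.4
```

View pics/s.png

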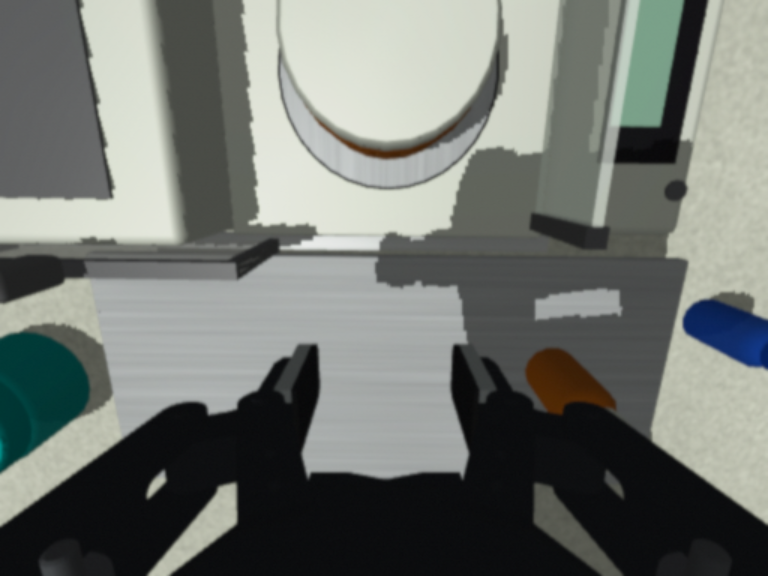

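View pics/sz.png

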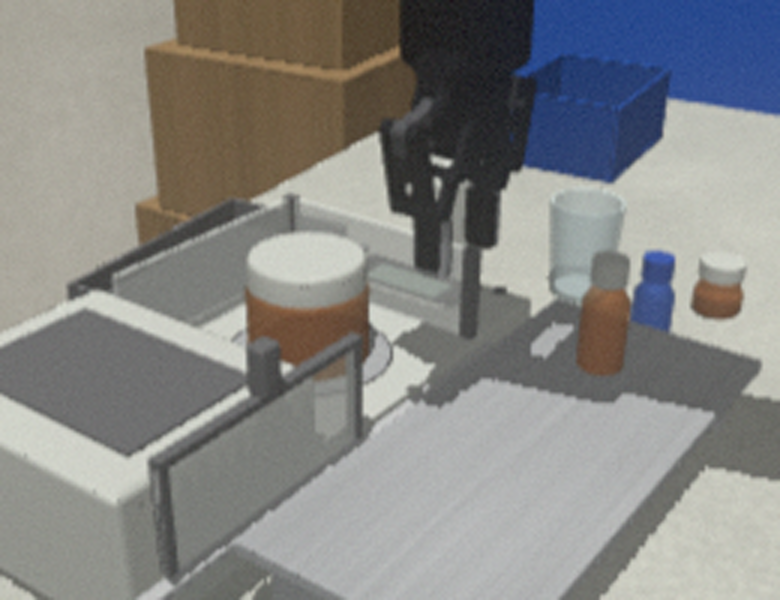

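View pics/sp.png

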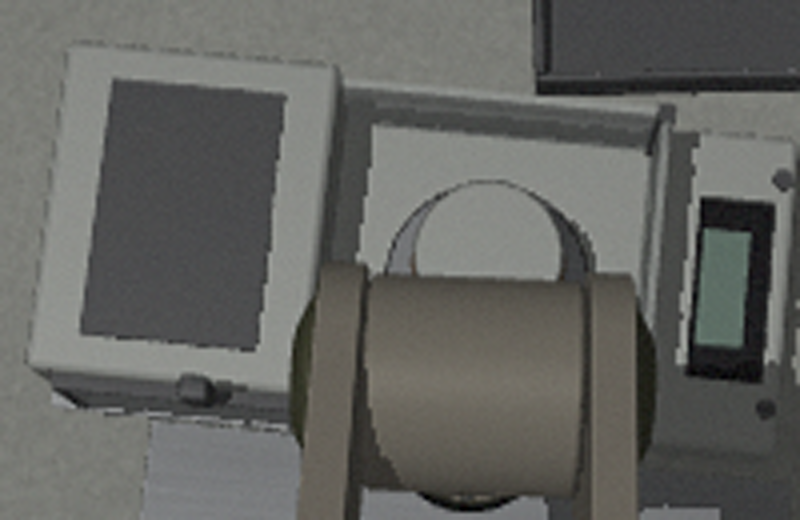

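```bash
python3 - <<'E'
from bal import *
from scipy.optimize import least_squares
np.set_printoptions(precision=1,suppress=True)
C=viewer.calibration('wrist')
g=lambda u,v,z:ray('wrist',(u+.5)/1.5-.5,(v+.5)/1.5-.5,z,C)[:2]
a=g(388,160,56);b=g(388,188,55);print('near gap x (16 ideal)',w2b(a)-w2b(b))
W=[g(u,v,55) for u,v in [(280,80),(300,136),(340,176),(388,188),(440,176),(480,136),(497,85)]]
r=least_squares(lambda p:[np.hypot(*(w-p))-60 for w in W],[657,75]);print('pan',r.x,r.fun)
L=[g(u,v,133) for u,v in [(278,12),(500,18),(300,82),(340,128),(388,147),(440,130),(480,84)]]
q=least_squares(lambda p:[np.hypot(*(w-p))-42.5 for w in L],[657,75]);print('jar lid',q.x,q.fun,w2b(q.x)-w2b(r.x))
t=np.linspace(0,6.283,200);S=viewer.calibration('side')
def f(p):
    c=p; h=lambda r,z:(np.array([proj('side',[c[0]+r*np.cos(a),c[1]+r*np.sin(a),z],S) for a in t])-[120,80])*3
    a=h(44,95);l=h(42.5,133)
    return np.array([a[:,0].min()-246,a[:,0].max()-370,l[:,1].min()-233])
r=least_squares(f,[657,75]);print('side jar',r.x,r.fun,'rel to side pan',Rb.T@(r.x-[654.6,73.8]))
E
```

```text
near gap x (16 ideal) [15.9  0.1]
pan [655.9  75. ] [ 1.2 -0.2 -0.  -0.7  0.5  0.6  0.3]
jar lid [658.8  74.7] [-1.3 -2.1 -2.2 -0.4  1.9  0.5 -1.7] [2.9 0.1]
side jar [650.4  78.9] [-0.6  0.6 -0.2] rel to side pan [-4.8  4.6]
```

>>> {"api": "drive_tool", "payload": {"rows": [[[0, 0, 0.26, 0, 0, 0], [0.1, 0.4, 0.26, 0, 0, 0], [0.24, 0.96, 0.26, 0, 0, 0], [0.24, 0.96, 0.26, 0, 0, 0]]], "fingers": -1}}

```text
time_s: 19.85
eef_pos: [560.2, 185.5, 358.8]
ee_rot: [-0.004, 0.999, -0.051, -0.006]
force: [0.4, -1.1, 0.5]
grip_width: -0.001
```

>>> {"api": "drive_tool", "payload": {"rows": [[[0.12, 0.5, 0, 0, 0, 0], [0.245, 0.96, 0, 0, 0, 0], [0.245, 0.96, 0, 0, 0, 0], [0.245, 0.96, 0, 0, 0, 0]]]}}

```text
time_s: 20.35
eef_pos: [584.8, 280.5, 358.1]
ee_rot: [-0.003, 0.999, -0.051, -0.006]
force: [0.4, -0.0, 0.3]
grip_width: 0.007
```

```bash
python3 - <<'E'
from st import *
import cv2
st()
w=viewer.capture('wrist');t=viewer.capture('side');p=viewer.capture('top')
cv2.imwrite('pics/t.png',cv2.resize(w[:,:,::-1],None,fx=1.5,fy=1.5))
cv2.imwrite('pics/tz.png',cv2.resize(t[80:280,120:380,::-1],None,fx=3,fy=3,interpolation=cv2.INTER_CUBIC))
cv2.imwrite('pics/tp.png',cv2.resize(p[90:220,150:350,::-1],None,fx=4,fy=4,interpolation=cv2.INTER_CUBIC))
E
```

```text
20.35 [584.79 280.53 358.14] zaxis [-0.01  0.01 -1.  ] yawjaw -95.8459855930953 F [ 0.4  -0.03  0.33] 0.006858578285226935 173.4
```

View pics/t.png

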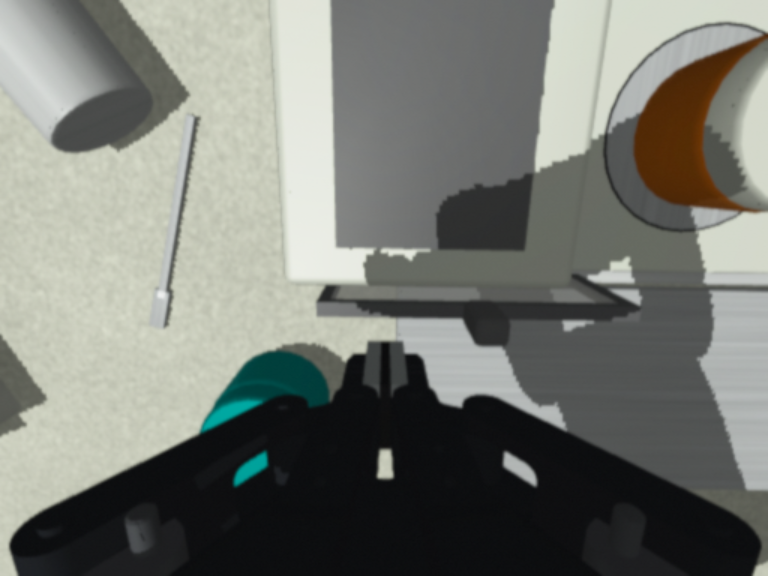

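View pics/tp.png

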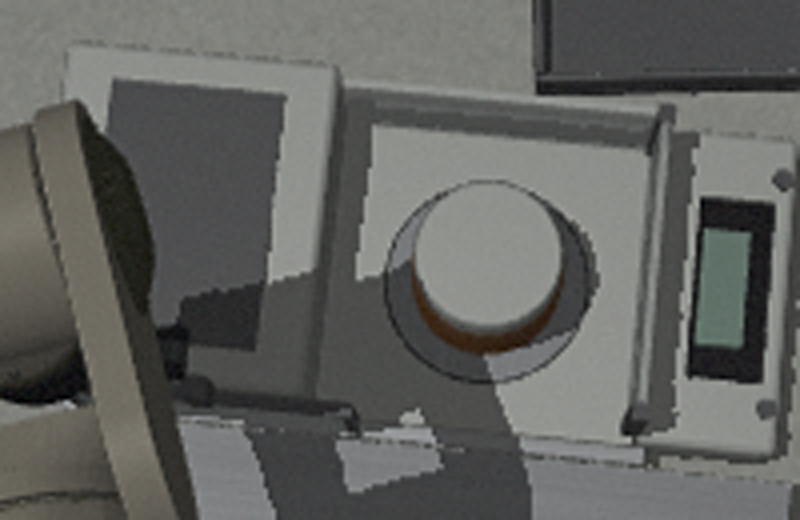

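View pics/tz.png

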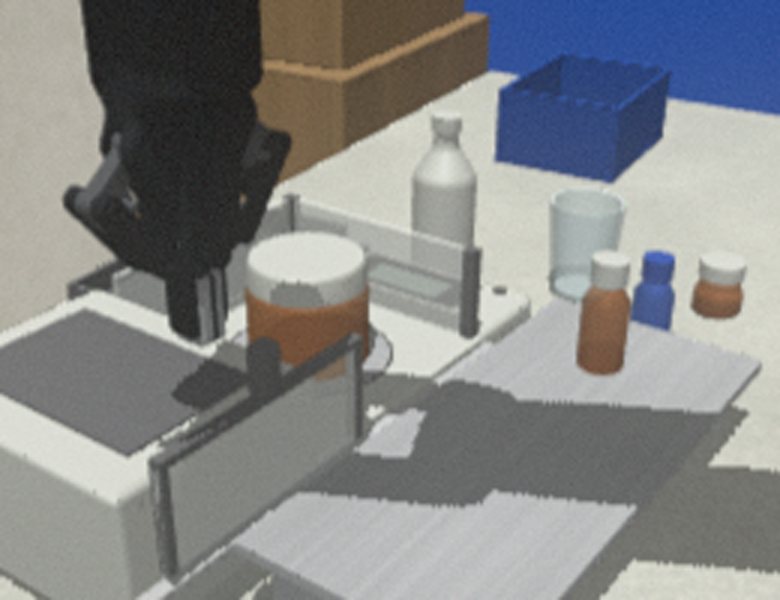

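```bash
python3 - <<'E'
from bal import *
np.set_printoptions(precision=1,suppress=True)
C=viewer.calibration('wrist')
for u,v in [(487,330),(470,330),(508,332),(487,318),(487,345)]:
    w=ray('wrist',u/1.5,v/1.5,161,C);print(w,w2b(w))
E
```

```text
[582.1 237.8 161. ] [-92.8 153.3]
[582.8 245.3 161. ] [-92.9 160.9]
[580.2 228.6 161. ] [-93.7 143.9]
[587.7 237.6 161. ] [-87.2 153.8]
[574.8 238.  161. ] [-100.   152.7]
```

>>> {"api": "drive_tool", "payload": {"rows": [[[-0.02, 0, -0.22, 0, 0, 0], [-0.02, 0, -0.44, 0, 0, 0], [-0.02, 0, -0.44, 0, 0, 0], [-0.02, 0, -0.44, 0, 0, 0]]]}}

```text
time_s: 21.0
eef_pos: [583.0, 279.9, 316.1]
ee_rot: [-0.004, 0.999, -0.052, -0.005]
force: [-1.0, -0.2, -0.2]
grip_width: 0.001
```

>>> {"api": "drive_tool", "payload": {"rows": [[[-0.01, -0.1, 0, 0, 0, 0], [-0.022, -0.2, 0, 0, 0, 0], [-0.034, -0.3, 0, 0, 0, 0], [-0.045, -0.4, 0, 0, 0, 0], [-0.057, -0.5, 0, 0, 0, 0], [-0.068, -0.6, 0, 0, 0, 0], [-0.08, -0.7, 0, 0, 0, 0], [-0.09, -0.8, 0, 0, 0, 0], [-0.1, -0.9, 0, 0, 0, 0], [-0.1, -0.9, 0, 0, 0, 0]]]}}

```text
time_s: 22.25
eef_pos: [573.1, 189.1, 316.0]
ee_rot: [-0.004, 0.999, -0.052, -0.005]
force: [0.2, -0.7, 1.1]
grip_width: 0.001
```

```bash
python3 - <<'E'
from st import *
import cv2
st()
w=viewer.capture('wrist');t=viewer.capture('side')
cv2.imwrite('pics/u.png',cv2.resize(w[:,:,::-1],None,fx=1.5,fy=1.5))
cv2.imwrite('pics/uz.png',cv2.resize(t[80:280,120:380,::-1],None,fx=3,fy=3,interpolation=cv2.INTER_CUBIC))
E
```

```text
22.25 [573.06 189.07 316.04] zaxis [-0.01  0.01 -1.  ] yawjaw -95.97929165767599 F [ 0.23 -0.67  1.11] 0.0007966058076009214 173.4
```

View pics/uz.png

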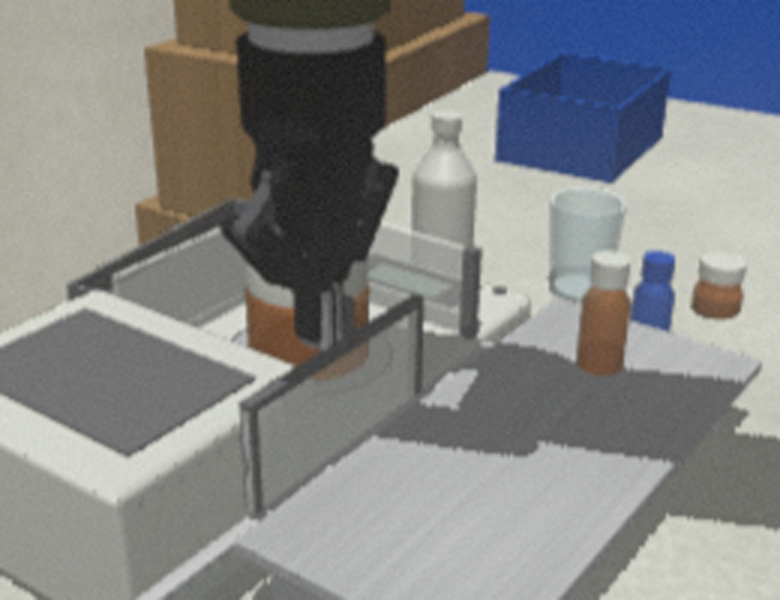

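View pics/u.png

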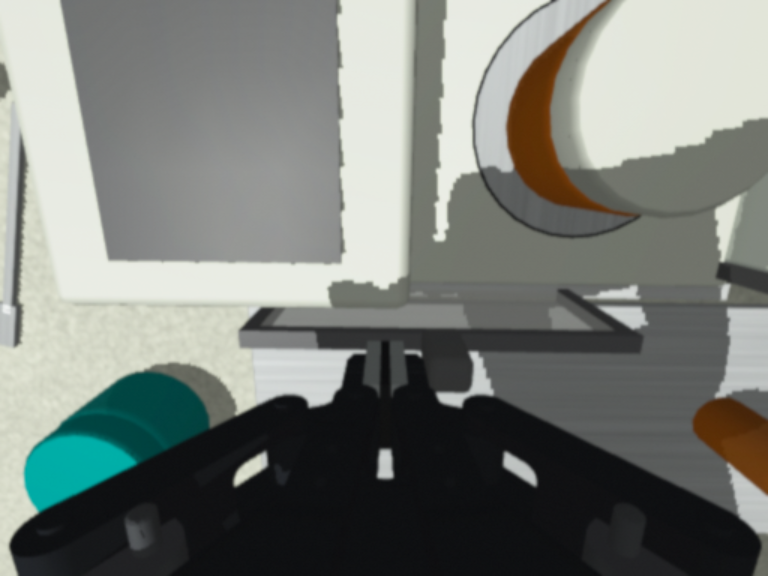

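>>> {"api": "drive_tool", "payload": {"rows": [[[-0.012, -0.1, 0, 0, 0, 0], [-0.023, -0.2, 0, 0, 0, 0], [-0.034, -0.3, 0, 0, 0, 0], [-0.046, -0.4, 0, 0, 0, 0], [-0.057, -0.5, 0, 0, 0, 0], [-0.068, -0.6, 0, 0, 0, 0], [-0.074, -0.65, 0, 0, 0, 0], [-0.074, -0.65, 0, 0, 0, 0]]]}}

```text
time_s: 23.35
eef_pos: [565.8, 124.3, 316.1]
ee_rot: [-0.004, 0.999, -0.052, -0.005]
force: [0.3, 0.8, -0.3]
grip_width: -0.001
```

>>> {"api": "drive_tool", "payload": {"rows": [[[-0.003, -0.03, 0, 0, 0, 0], [-0.006, -0.06, 0, 0, 0, 0], [-0.006, -0.06, 0, 0, 0, 0]]]}}

```text
time_s: 23.72
eef_pos: [565.2, 118.2, 316.1]
ee_rot: [-0.003, 0.999, -0.052, -0.005]
force: [0.6, -0.4, -0.7]
grip_width: 0.003
```

```bash
python3 - <<'E'
from st import *
import cv2
st()
w=viewer.capture('wrist');t=viewer.capture('side')
cv2.imwrite('pics/v.png',cv2.resize(w[:,:,::-1],None,fx=1.5,fy=1.5))
cv2.imwrite('pics/vz.png',cv2.resize(t[80:280,120:380,::-1],None,fx=3,fy=3,interpolation=cv2.INTER_CUBIC))
E
```

```text
23.725 [565.18 118.19 316.13] zaxis [-0.01  0.01 -1.  ] yawjaw -95.96777787447564 F [ 0.56 -0.38 -0.69] 0.003307980718997615 173.4
```

View pics/v.png

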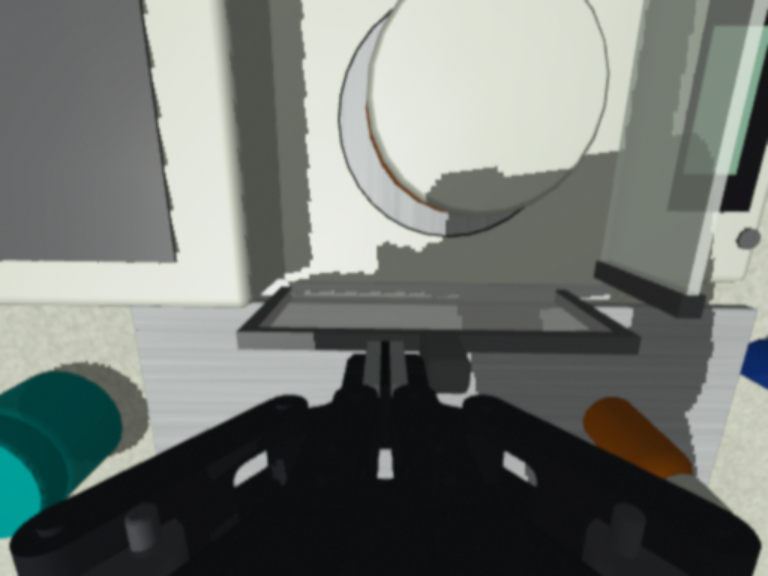

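>>> {"api": "drive_tool", "payload": {"rows": [[[-0.004, -0.03, 0, 0, 0, 0], [-0.008, -0.06, 0, 0, 0, 0], [-0.008, -0.08, 0, 0, 0, 0], [-0.008, -0.08, 0, 0, 0, 0]]]}}

```text
time_s: 24.32
eef_pos: [564.4, 110.0, 316.1]
ee_rot: [-0.003, 0.999, -0.052, -0.005]
force: [0.4, 0.6, 0.6]
grip_width: -0.004
```

>>> {"api": "drive_tool", "payload": {"rows": [[[-0.002, -0.02, 0, 0, 0, 0], [-0.004, -0.04, 0, 0, 0, 0], [-0.004, -0.04, 0, 0, 0, 0]]]}}

```text
time_s: 24.7
eef_pos: [564.0, 105.9, 316.1]
ee_rot: [-0.003, 0.999, -0.052, -0.005]
force: [0.3, -0.6, -0.2]
grip_width: 0.001
```

```bash
python3 - <<'E'
from st import *
import cv2
st()
w=viewer.capture('wrist')
cv2.imwrite('pics/x.png',cv2.resize(w[150:290,100:512,::-1],None,fx=1.9,fy=3,interpolation=cv2.INTER_CUBIC))
E
```

```text
24.7 [564.02 105.86 316.11] zaxis [-0.01  0.01 -1.  ] yawjaw -95.98592682780425 F [ 0.34 -0.55 -0.16] 0.0009461611270307269 173.4
```

View pics/x.png

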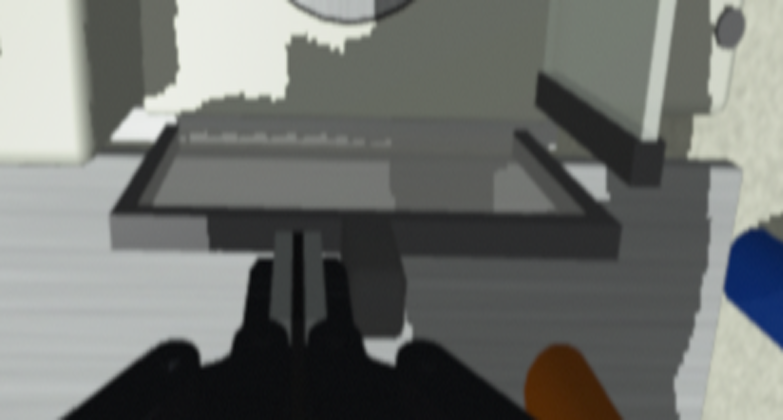

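>>> {"api": "drive_tool", "payload": {"rows": [[[-0.002, -0.02, 0, 0, 0, 0], [-0.005, -0.04, 0, 0, 0, 0], [-0.005, -0.04, 0, 0, 0, 0]]]}}

```text
time_s: 25.12
eef_pos: [563.6, 104.1, 316.2]
ee_rot: [-0.006, 0.999, -0.052, -0.004]
force: [3.9, 19.2, -1.2]
grip_width: -0.002
```

>>> {"api": "drive_tool", "payload": {"rows": [[[-0.002, -0.015, 0, 0, 0, 0], [-0.003, -0.03, 0, 0, 0, 0], [-0.003, -0.03, 0, 0, 0, 0]]]}}

```text
time_s: 25.5
eef_pos: [563.2, 103.2, 316.3]
ee_rot: [-0.009, 0.999, -0.052, -0.003]
force: [4.1, 18.1, -1.8]
grip_width: 0.001
```

>>> {"api": "drive_tool", "payload": {"rows": [[[-0.001, -0.015, 0, 0, 0, 0], [-0.002, -0.02, 0, 0, 0, 0], [-0.002, -0.02, 0, 0, 0, 0]]]}}

```text
time_s: 25.88
eef_pos: [563.1, 102.7, 316.3]
ee_rot: [-0.011, 0.999, -0.051, -0.003]
force: [3.0, 13.3, -1.6]
grip_width: -0.003
```

>>> {"api": "drive_tool", "payload": {"rows": [[[-0.001, -0.01, 0, 0, 0, 0], [-0.002, -0.02, 0, 0, 0, 0], [-0.002, -0.02, 0, 0, 0, 0]]]}}

```text
time_s: 26.25
eef_pos: [562.9, 102.1, 316.4]
ee_rot: [-0.013, 0.999, -0.051, -0.002]
force: [2.4, 12.3, -1.6]
grip_width: 0.006
```

>>> {"api": "drive_tool", "payload": {"rows": [[[0.005, 0.05, 0, 0, 0, 0], [0.02, 0.2, 0, 0, 0, 0], [0.03, 0.3, 0.2, 0, 0, 0], [0, 0.3, 0.9, 0, 0, 0], [-0.3, 0.3, 0.95, 0, 0, 0], [-0.9, 0.3, 0.95, 0, 0, 0], [-0.9, 0.3, 0.95, 0, 0, 0]]]}}

```text
time_s: 27.12
eef_pos: [469.9, 132.9, 411.2]
ee_rot: [-0.013, 0.999, -0.051, -0.003]
force: [1.3, 0.3, 0.8]
grip_width: -0.0
```

>>> {"api": "drive_tool", "payload": {"rows": [[[-0.4, -0.4, 0, 0, 0, 0], [-0.8, -0.9, 0, 0, 0, 0], [-0.8, -0.9, 0, 0, 0, 0]]]}}

```text
time_s: 27.5
eef_pos: [389.1, 41.3, 411.8]
ee_rot: [-0.013, 0.999, -0.052, -0.003]
force: [0.9, 0.4, 1.3]
grip_width: -0.001
```

>>> {"api": "drive_tool", "payload": {"rows": [[[0, -0.5, 0.2, 0, 0, 0], [0, -0.95, 0.2, 0, 0, 0], [0, -0.95, 0.2, 0, 0, 0], [0, -0.95, 0.2, 0, 0, 0]]]}}

```text
time_s: 28.0
eef_pos: [389.8, -53.2, 431.8]
ee_rot: [-0.013, 0.999, -0.052, -0.003]
force: [-0.2, 0.3, 0.4]
grip_width: -0.001
```

```bash
python3 - <<'E'
from st import *
import cv2
st()
t=viewer.capture('side');p=viewer.capture('top')
cv2.imwrite('pics/yz.png',cv2.resize(t[80:280,120:380,::-1],None,fx=3,fy=3,interpolation=cv2.INTER_CUBIC))
cv2.imwrite('pics/yp.png',cv2.resize(p[90:240,150:350,::-1],None,fx=4,fy=4,interpolation=cv2.INTER_CUBIC))
E
```

```text
28.0 [389.78 -53.23 431.82] zaxis [-0.    0.03 -1.  ] yawjaw -96.00293124354404 F [-0.17  0.29  0.37] -0.0007619018376513043 173.4
```

View pics/yz.png

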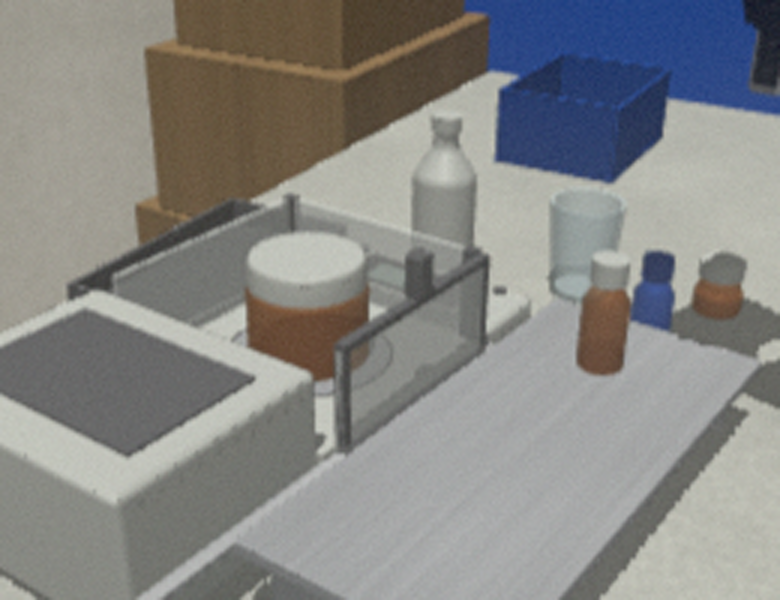

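View pics/yp.png

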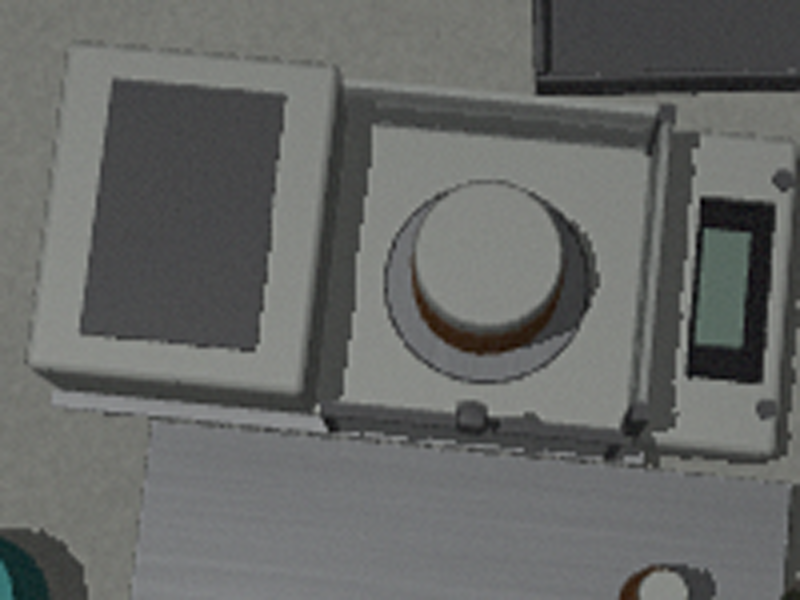

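```bash
python3 - <<'E'
from bal import *
z3=lambda u,v:(120+(u+.5)/3-.5,80+(v+.5)/3-.5)
a=w2b(ray('side',*z3(419,253),161));b=w2b(ray('side',*z3(263,345),161));c=w2b(ray('side',*z3(406,262),161));print(a,b,b-a,c)
t=lambda u,v:ray('top',150+(u+.5)/4-.5,90+(v+.5)/4-.5,161)
print(w2b(t(472,412)), w2b(ray('top',*(lambda u,v:(120+(u+.5)/3-.5,60+(v+.5)/3-.5))(425,396),161)),w2b(t(199,388)))
E
```

```text
[-97.76653874   1.35425168] [-98.58916169 151.51379583] [ -0.82262295 150.15954415] [-98.99052567  17.59368796]
[-91.4942742   -1.27336216] [-90.7148001  12.2643811] [-92.46822419 145.330157  ]
```

```bash
python3 -c "
from rig import ctrl; print(ctrl.finish_job())"
```

```text
the job is handed in; nothing more can be done
None
```

The job is done and handed in at 28 s: the door was opened to its stop, the jar was slid onto the pan, and the door was pushed shut against its stop. I pushed the door by its handle. The jar was pushed low between the part-open fingers, first along the shelf and then through the way in.

**Last checks**
- **Door:** In the side camera the handle travelled 150.2 mm from open to shut, against the expected 150. The top camera gave about 147 mm, from less clear readings. The door had started about 15 mm ajar, which is why opening it took only about 134 mm.
- **Jar:** It stands upright. The wrist camera shows its near edge 15.9 mm inside the pan's rim (16 mm would be exact), and the top camera agrees at about 17 mm. The two other estimates differ: the wrist camera's fit to the lid puts the jar 3 mm off centre, and the side camera's rougher fit about 5 mm off in x and y.
- **Bottle and turquoise jar:** I did not touch either. In the side picture the bottle stands where it started; the turquoise jar, only partly in the last view, looked undisturbed.

**Force:** The fingers briefly pressed the handle with about 60 N at the open stop, and about 20 N at the shut stop. The 60 N is below the 120 N wrist limit, and the contact was at the fingertips, not the arm or the gripper's body.

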